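Lay the drained probe barrels in their V-cradles

TASK

Take the two steel probe barrels off the sloping drip rack, passing in under its crossbar at a slant, and lay each one level across the two Vs of its own cradle: the thick barrel in the cradle with the wide Vs, the slim one in the cradle with the narrow Vs. Lower each gently into the grooves (no dropping), with about the same length sticking out at both ends, and let go. Leave the jar, beaker and screwdriver where they are.

Things in the scene. Friction and masses are not known exactly. Their poses are not given: they have to be found in the camera images.
- thick_barrel_mid (a point): Thick steel probe barrel: plain cylinder, diameter 36 mm, length 130 mm, about 320 g; a black plug (18 mm dia.) sticks out 12 mm more at its +x end. Point: on the axis at mid-length; x along the axis. Starts in a rack trough, sloping 35 degrees, plug end up towards rack +x, low end on a stop. The middle 50 mm is free all round; the rack board is 30 mm or more below its underside, square to the slope.
- slim_barrel_mid (a point): Slim steel probe barrel: plain cylinder, diameter 24 mm, length 118 mm, about 160 g; a black plug (12 mm dia.) sticks out 12 mm more at its +x end. Point: on the axis at mid-length; x along the axis. Starts in a rack trough, sloping 35 degrees, plug end up towards rack +x, low end on a stop. The middle 50 mm is free all round; the rack board is 30 mm or more below its underside, square to the slope.
- wide_cradle_seat (a point): Seat of the wide V-cradle: where the middle of the thick barrel's axis lies when home, 85.5 mm above the table; x: groove direction (level), z up. Two Y-shaped aluminium saddles 12 mm thick, centred 38 mm either side along x, 90-degree Vs (bottom 60 mm above the table, 56 mm wide at the top); between them 64 mm open down to the 110 x 90 x 12 mm base plate.
- narrow_cradle_seat (a point): Seat of the narrow V-cradle: where the middle of the slim barrel's axis lies when home, 77 mm above the table; x: groove direction (level), z up. Two Y-shaped aluminium saddles 12 mm thick, centred 38 mm either side along x, 90-degree Vs (bottom 60 mm above the table, 34 mm wide at the top); between them 64 mm open down to the 110 x 68 x 12 mm base plate.
- wide_cradle: The wide V-cradle, fixed. Origin under its centre on the table, axes as its seat point.
- narrow_cradle: The narrow V-cradle, fixed. Origin under its centre on the table, axes as its seat point.
- thick_barrel: The thick barrel; same origin and axes as its mid point.
- slim_barrel: The slim barrel; same origin and axes as its mid point.
- drip_rack: Fixed white sloping rack, footprint about 180 (x) x 240 (y) mm; origin on the table below the middle of its board, z up, x level and pointing the way the board rises (35 degrees). Two troughs of V saddles at y = +50 and -50 mm; a board across the low end is the stop for the barrels.
- rack_bar (a point): Middle of the rack's steel crossbar (12 mm dia., along rack y from -80 to +140 mm, on one post at y = +125 mm), 247 mm above the table: 140 mm above and 30 mm beyond (rack +x) the thick barrel's middle. It blocks a gripper coming straight down; one square to the slope, leaning back to rack -x, passes, and a barrel drawn out square to the slope clears it by 20 mm.
- beaker: Bystander: glass beaker, 76 mm across, 95 mm high; origin under its centre on the table
- jar: Bystander: small clear jar with white cap, 44 mm across, 55 mm high, between rack and cradles; origin under its centre on the table
- screwdriver: Bystander: screwdriver 190 mm long lying flat; origin under its centre on the table
There are look-alikes about, which are no part of the job. Leave any blue or purple look-alike of the narrow_cradle alone.

How it is judged:
At the end, for the whole second after the job is handed in: The thick barrel lies at rest in the wide cradle and the slim barrel in the narrow cradle: each mid point within 15 mm of its seat point along the groove and 4 mm across and in height, axis within 0.06 rad of the groove, resting on the cradle and released (x of thick_barrel_mid in the frame of wide_cradle_seat between -0.015 and 0.015 m and y of thick_barrel_mid in the frame of wide_cradle_seat between -0.004 and 0.004 m and z of thick_barrel_mid in the frame of wide_cradle_seat between -0.004 and 0.004 m and angle between the x axis of thick_barrel_mid and the x axis of wide_cradle_seat, either way round below 0.06 rad and linear speed of each of thick_barrel, slim_barrel below 0.02 m/s and angular speed of each of thick_barrel, slim_barrel below 0.2 rad/s and contact force between thick_barrel and wide_cradle above 0.2 N and x of slim_barrel_mid in the frame of narrow_cradle_seat between -0.015 and 0.015 m and y of slim_barrel_mid in the frame of narrow_cradle_seat between -0.004 and 0.004 m and z of slim_barrel_mid in the frame of narrow_cradle_seat between -0.004 and 0.004 m and angle between the x axis of slim_barrel_mid and the x axis of narrow_cradle_seat, either way round below 0.06 rad and contact force between slim_barrel and narrow_cradle above 0.2 N); the robot touches nothing.
It fails at once if the thick barrel is dropped or slammed into its cradle (faster than 0.35 m/s within 20 mm of its seat) (distance between thick_barrel_mid and wide_cradle_seat below 0.02 m and linear speed of thick_barrel above 0.35 m/s).
It fails at once if the slim barrel is dropped or slammed into its cradle (faster than 0.35 m/s within 20 mm of its seat) (distance between slim_barrel_mid and narrow_cradle_seat below 0.02 m and linear speed of slim_barrel above 0.35 m/s).
It fails at once if the jar, beaker or screwdriver is pushed more than 30 mm away (distance of any of beaker, jar, screwdriver from where it was at the start of the episode above 0.03 m).
It also fails if it takes over 61 s, if anything falls off the work surface, if the arm or the gripper's body presses on something with over 40 N, if the wrist force passes 120 N, or if a joint passes its speed limit or range.

ROBOT

A 7-joint arm with a two-finger parallel gripper is mounted at the origin on the work surface. World frame = base frame: x ahead of the robot, y to its left, z up, the work surface at z = 0. Lengths are in m, angles in rad, forces in N, time in s.
With the tool pointing down it reaches from about 0.4 to 0.85 m from the base axis. Payload 10.4 kg.
Tool frame: the origin (TCP) lies where the fingers leave the gripper's body, on its centre line; the fingertips stand 70 mm ahead of it and the grasp point (between the pads) lies r.grip_depth ahead of it (r.grip_depth is the distance from the TCP to the grasp point, in m); z points along the fingers, y is the direction in which the jaws open and shut (so a half turn about z gives the same grasp; the last joint's range is limited). The gripper opens to 87 mm and grips with 3 to 60 N. Pads are 19 mm wide; open, the fingers measure 117 mm over their backs; the gripper's body (75 mm by 190 mm) begins 51 mm behind the grasp point.
Start: joints at [1.253, 0.332, -0.065, 1.46, 0.022, 1.35, -0.088], TCP at [0.182, -0.598, 0.292] pointing down, gripper open.
Joint ranges: [-2.6, 2.6], [-0.5, 2.12], [-1.47, 1.34], [0.16, 2.42], [-1.27, 4.41], [0.06, 2.06], [-2.6, 2.6]. Speed limits (rad/s): [2.22, 2.22, 2.79, 2.79, 3.14, 3.14, 3.14].

INTERFACE

Orientations are given as a unit quaternion [x, y, z, w].
In Python, from bench import monitor, viewer, workorder, nets, r gives the robot as it stands.
- The arm moves only by the tool drive_tool, never from a script. Its argument "plan" is a list of rows, each an object of numbers: "rx", "ry", "rz": the turn, a rotation vector about the tool's x, y, z in units of 360 degrees (1.0 is 360 degrees); "x", "y", "z": the shift along the tool's x, y, z in units of 1000 mm (1.0 is 1000 mm); "fingers": the opening, from 0 (shut) to 1 (fully open). In form: [{"rx": .., "ry": .., "rz": .., "x": .., "y": .., "z": .., "fingers": ..}, ...]. A call has 1 to 12 rows; each row is the pose to reach, as a shift and turn from the pose commanded when the call began, along the tool's axes at that moment, turning the shorter way round; what a row does not reach only later rows make up. A row lasts 1/8 s, in which the tool goes at most 62.5 mm and 10.7 degrees, less where a joint would pass 70% of its speed; a pose out of reach is approached as far as the arm can. A call with a number of a shift or a turn outside -1 to 1 is refused whole. A call with a gripper value outside its range is refused whole. The fingers move at their own pace and stop on an object; "squeeze" is the grip in N (left out, the last holds). Time passes only in rows, so rows that repeat a pose let the fingers close. It gives the time, the measured TCP pose, the force and the opening at its end, in the units of the state.
- monitor.read_state(): the state, without advancing time (a new reading comes with each control period).
- viewer.camera(name): name is "side" or "top" or "wrist"; returns a dict with "color" (480x640x3 uint8, red, green, blue), "depth" (480x640 float32, m along the optical axis (not along the pixel's ray), 0 where there is no reading), "camera_matrix" (3x3 intrinsics, pixels), "xyz" and "rotation" of the camera in the world. Camera axes: x right, y down, z forward; pixel columns grow to the right and rows downward; lengths in m; the calibration is good to about 2 mm. A picture is of the moment at which its call begins.
- workorder.close_job(): hands the job in, once; it reports no verdict.
Trained networks look in the newest picture that a camera, given by its name, has taken for a name from the list of things; names that differ only in an ending like _2 or _b are one class to them, and where a whole thing is asked for, a point or a joint stands for the part that bears it (a point fixed in the world has none). Each returns a list of dicts, best first, with "confidence" (0 to 1); they miss things now and then, are a little off and sometimes report something else, mostly with a low value. They report only what shows in the picture. A call takes as long as a camera call. They do not tell look-alikes from the thing itself.
- nets.find_in(label, camera): "centre" ([x, y, z] in m, in world coordinates, good to about 4 mm: the middle of the surface that is visible of it).
- nets.regions_of(label, camera): "region" (480x640 bool, what is visible of it).
The state is a dict: "time": time; "joint_positions": joint angles; "joint_vel": joint speeds; "joint_torque": joint torques, N m; "ee_pos": TCP position; "eef_rot": TCP orientation; "ft_force": force on the tool from outside, world axes, zero at the start; "torque": the same for the moment, N m; "width": finger opening in m.
Only numpy, scipy, OpenCV 4.12 (cv2) and the standard library are available. Lean on these libraries where they do the work, as an engineer would, in place of code of your own. Each camera call takes 0.05 s, during which the arm holds its last target.

## Working session

There is one attempt and no reset: what is moved stays moved. The work goes in short steps, Python scripts to look and compute and a tool call to move; the robot and the scene stay as the last step left them, time stands still between calls to the robot, and variables do not carry over. Pictures are saved under pics/ and viewed, and the job is handed in when it is done.

Besides the shell and the picture viewer there is one more tool, called after "Call:" as name(argument=value, ...), one argument or row to a line, values as JSON. drive_tool: Moves the arm, as the interface text tells. Its arguments: {"type":"object","properties":{"plan":{"type":"array","items":{"type":"object","properties":{"rx":{"type":"number","minimum":-1,"maximum":1},"ry":{"type":"number","minimum":-1,"maximum":1},"rz":{"type":"number","minimum":-1,"maximum":1},"x":{"type":"number","minimum":-1,"maximum":1},"y":{"type":"number","minimum":-1,"maximum":1},"z":{"type":"number","minimum":-1,"maximum":1},"fingers":{"type":"number"}}}},"squeeze":{"type":"number"}},"required":["plan"]}

```bash
ls; mkdir -p pics
python3 - <<'E'
from bench import monitor, viewer, workorder, nets, r
import cv2, numpy as np
s=monitor.read_state(); print(s); print(r.grip_depth)
for n in ["side","top","wrist"]:
    c=viewer.camera(n); cv2.imwrite(f"pics/{n}0.png",c["color"][:,:,::-1]); np.savez(f"pics/{n}0.npz",**c)
    print(n,c["xyz"],c["rotation"],c["camera_matrix"])
    for l in ["thick_barrel","slim_barrel","wide_cradle","narrow_cradle","drip_rack","rack_bar","beaker","jar","screwdriver"]:
        try: print(l,[(np.round(d["centre"],3).tolist(),round(d["confidence"],2)) for d in nets.find_in(l,n)])
        except Exception as e: print(l,e)
print(monitor.read_state()["time"])
E
```

```text
pics
{'time': 0.0, 'joint_positions': array([ 1.25338017,  0.33284692, -0.06472322,  1.46089726,  0.02160656,
        1.34990633, -0.0885232 ]), 'joint_vel': array([ 0.00154222,  0.00178401,  0.00082483, -0.00043607, -0.00071235,
        0.000305  ,  0.00022048]), 'joint_torque': array([ 2.71438248e-04, -6.23260117e+01,  2.47428456e-02, -3.89892161e+01,
       -6.14063255e-02,  3.99382459e-02,  1.76983694e-04]), 'ee_pos': array([ 0.1815331 , -0.5977684 ,  0.29149055]), 'eef_rot': array([ 9.89153371e-01,  1.46884800e-01, -1.30293664e-04, -6.68392063e-04]), 'ft_force': array([ 0.10211387, -0.27262109, -0.12306015]), 'torque': array([ 0.04229564, -0.0043481 ,  0.01348782]), 'width': 0.08689036514291722}
0.051
side [ 0.2617407  -0.61005463  0.6943609 ] [ 0.89289988 -0.16807364  0.08303519 -0.40937295] [[448.11585848   0.         322.25247747]
 [  0.         448.11585848 248.4924573 ]
 [  0.           0.           1.        ]]
thick_barrel [([0.626, 0.162, 0.116], 0.56)]
slim_barrel [([0.599, 0.261, 0.102], 0.68), ([0.52, -0.387, 0.012], 0.51)]
wide_cradle [([0.534, -0.137, 0.011], 0.84)]
[... 770 characters left out ...]
, ([0.216, -0.29, 0.011], 0.67)]
drip_rack [([0.633, 0.232, 0.067], 0.87), ([0.603, 0.266, 0.11], 0.63)]
rack_bar [([0.64, 0.231, 0.063], 0.74)]
beaker [([0.743, 0.037, 0.049], 0.7), ([0.626, 0.171, 0.119], 0.57)]
jar [([0.531, 0.031, 0.053], 0.84), ([0.606, 0.269, 0.107], 0.19)]
screwdriver [([0.757, -0.185, 0.026], 0.87)]
wrist [ 0.25224388 -0.5762729   0.38486392] [ 0.79573229 -0.58979156 -0.08153488  0.1109419 ] [[332.47059623   0.         311.6423979 ]
 [  0.         332.47059623 244.15388713]
 [  0.           0.           1.        ]]
thick_barrel []
slim_barrel []
wide_cradle []
narrow_cradle [([0.222, -0.304, 0.015], 0.94)]
drip_rack []
rack_bar []
beaker []
jar []
screwdriver []
1.5
```

View pics/side0.png

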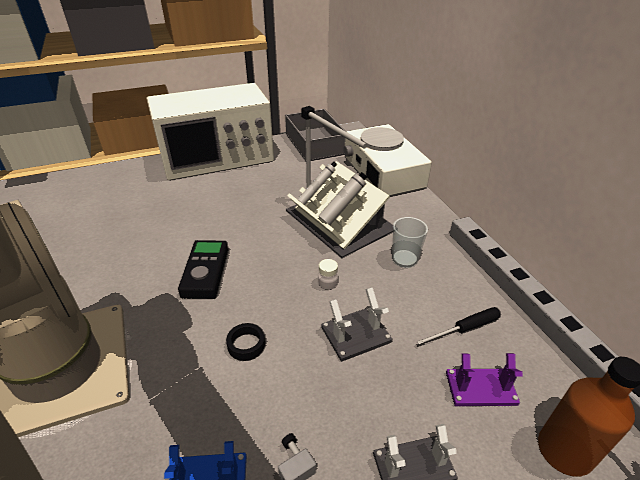

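View pics/top0.png

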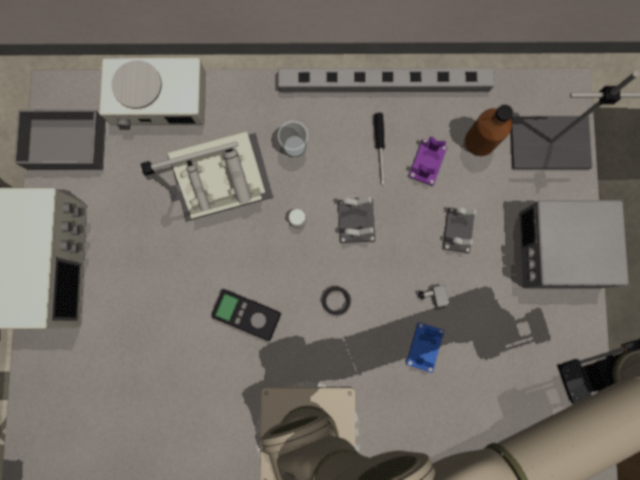

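View pics/wrist0.png

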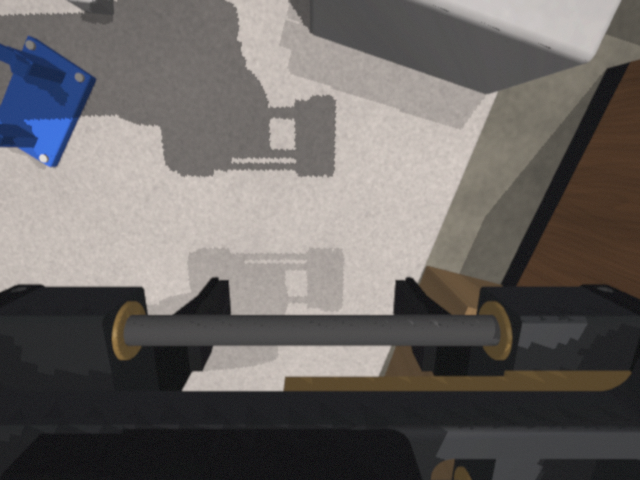

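```bash
cat > h.py <<'E'
import numpy as np, cv2
from scipy.spatial.transform import Rotation as R
from scipy.optimize import least_squares
def cloud(c):
    K=c["camera_matrix"]; d=c["depth"].astype(float)
    v,u=np.mgrid[0:480,0:640]
    p=np.stack([(u-K[0,2])/K[0,0]*d,(v-K[1,2])/K[1,1]*d,d],-1)
    q=np.asarray(c["rotation"])
    Rm=R.from_quat(q).as_matrix() if q.size==4 else q
    return p@Rm.T+np.asarray(c["xyz"]), d>0
def fitcyl(P,rad,axis0,c0,n=4):
    # returns point on axis, axis
    m=np.ones(len(P),bool)
    a0=axis0/np.linalg.norm(axis0)
    e1=np.cross(a0,[0,0,1.]);e1/=np.linalg.norm(e1);e2=np.cross(a0,e1)
    x=np.zeros(4)
    def unpack(x):
        a=a0+x[2]*e1+x[3]*e2; a/=np.linalg.norm(a); return c0+x[0]*e1+x[1]*e2,a
    def res(x,Q):
        c,a=unpack(x); w=Q-c; w=w-np.outer(w@a,a); return np.linalg.norm(w,axis=1)-rad
    for _ in range(n):
        x=least_squares(res,x,args=(P[m],),loss="soft_l1",f_scale=0.002).x
        m=np.abs(res(x,P))<0.004
    c,a=unpack(x); t=(P[m]-c)@a
    return c,a,t,m.sum(),np.std(res(x,P[m]))
E
python3 - <<'E'
from h import *
from bench import nets
L={n:dict(np.load(f"pics/{n}0.npz")) for n in("side","top")}
for n in L:
    P,ok=cloud(L[n])
    # table level check
    sel=ok&(abs(P[...,2])<0.02)&(P[...,0]>0.3)&(P[...,0]<0.8)&(abs(P[...,1])<0.4)
    print(n,"table z",np.median(P[sel][:,2]),P[sel][:,2].std())
    for l,rad in(("thick_barrel",.018),("slim_barrel",.012)):
        rg=nets.regions_of(l,n)
        for g in rg[:1]:
            m=g["region"]&ok; Q=P[m]
            a0=np.array([.8,.1,.57]); c0=np.median(Q,0)-[-.57*rad,0,.8*rad]
            c,a,t,k,s=fitcyl(Q,rad,a0,c0)
            print(n,l,g["confidence"],m.sum(),"c",c.round(4),"a",a.round(4),"pitch",np.degrees(np.arcsin(a[2])).round(1),"yaw",np.degrees(np.arctan2(a[1],a[0])).round(2),"t",np.percentile(t,[0,2,98,100]).round(4),k,s.round(4))
            np.save(f"pics/{n}_{l}.npy",Q)
    for l in("wide_cradle","narrow_cradle"):
        for g in nets.regions_of(l,n):
            m=g["region"]&ok;Q=P[m]
            b=Q[(Q[:,2]>.004)&(Q[:,2]<.02)]
            if len(b)<20: continue
            rct=cv2.minAreaRect((b[:,:2]*1000).astype(np.float32))
            t=Q[Q[:,2]>.03]
            print(n,l,round(g["confidence"],2),m.sum(),rct,"z",np.median(b[:,2]),"top",t.mean(0) if len(t) else 0,len(t))
E
```

```text
side table z -0.0006640986616572309 0.004226821144849351
side thick_barrel 0.57 856 c [0.6289 0.1723 0.1074] a [0.7896 0.2222 0.572 ] pitch 34.9 yaw 15.72 t [-0.0672 -0.064   0.0592  0.0626] 811 0.0014
side slim_barrel 0.93 493 c [0.6032 0.2691 0.0981] a [0.7914 0.2211 0.5699] pitch 34.7 yaw 15.61 t [-0.0624 -0.0603  0.0525  0.0611] 442 0.0015
side wide_cradle 0.69 2735 ((532.2647705078125, -122.90911102294922), (109.9299087524414, 92.4942626953125), 3.3206331729888916) z 0.01108128537277675 top [ 0.53124595 -0.12192027  0.06439014] 692
side narrow_cradle 0.86 2164 ((219.93392944335938, -275.86700439453125), (41.62165451049805, 109.30083465576172), 69.04703521728516) z 0.011202561657134902 top [ 0.2132301  -0.29119449  0.06213023] 845
side narrow_cradle 0.82 3240 ((509.2050476074219, -381.7944030761719), (66.81098937988281, 111.76454162597656), 79.20220184326172) z 0.011025396331835413 top [ 0.50814186 -0.38436067  0.06058439] 916
side narrow_cradle 0.72 2722 ((687.2147216796875, -309.82440185546875), (69.02947998046875, 110.71644592285156), 69.3123550415039) z 0.010797752458118759 t
[... 682 characters left out ...]
03253173828), 69.23184204101562) z 0.011710689849891986 top [ 0.68528177 -0.3098281   0.06239014] 271
top narrow_cradle 0.71 1252 ((509.3951416015625, -386.54998779296875), (72.30984497070312, 115.17084503173828), 82.61190795898438) z 0.011762763341973903 top [ 0.50810135 -0.38515506  0.06489497] 248
top narrow_cradle 0.62 1180 ((215.50669860839844, -292.0898132324219), (68.59410858154297, 109.14134979248047), 73.69347381591797) z 0.011889009809792461 top [ 0.2149295  -0.29238033  0.06930484] 200
top narrow_cradle 0.51 1538 ((532.8951416015625, -124.2103271484375), (111.02887725830078, 90.18653106689453), 2.772289276123047) z 0.011624229927804985 top [ 0.53286944 -0.12467569  0.07158245] 328
```

Run:
```python
from h import *
L={n:dict(np.load(f"pics/{n}0.npz")) for n in("side","top")}
S={"thick":(.018,np.array([.6289,.1723,.1074]),.130),"slim":(.012,np.array([.604,.2685,.0985]),.118)}
a0=np.array([.79,.222,.571])
for n in L:
    P,ok=cloud(L[n]); P=P[ok]
    for k,(rad,c0,l) in S.items():
        w=P-c0; t=w@a0; rr=np.linalg.norm(w-np.outer(t,a0),axis=1)
        nn=np.array([-.549,-.154,.821]); 
        Q=P[(abs(t)<.058)&(rr<rad+.006)&(w@nn>0)]
        c,a,tt,kk,s=fitcyl(Q,rad,a0,c0)
        w=P-c; t=w@a; perp=w-np.outer(t,a); rr=np.linalg.norm(perp,axis=1)
        e=t[(rr<rad+.003)&(w@nn>.3*rad)&(abs(t)<.09)&(rr>rad-.004)]
        print(n,k,"c",c.round(4),"a",a.round(4),"pitch",np.degrees(np.arcsin(a[2])).round(1),"yaw",np.degrees(np.arctan2(a[1],a[0])).round(2),kk,s.round(4),"ends",np.percentile(e,[0,1,3,97,99,100]).round(4))
    # cradle tops
    for k,c in(("wide",[.5325,-.124]),("narrow",[.509,-.385])):
        q=P[(np.linalg.norm(P[:,:2]-c,axis=1)<.07)]
        b=q[(q[:,2]>.007)&(q[:,2]<.016)]; rct=cv2.minAreaRect((b[:,:2]*1000).astype(np.float32))
        t=q[q[:,2]>.045]
        cl=cv2.kmeans(t[:,:2].astype(np.float32),2,None,(3,100,1e-6),5,0)
        C=cl[2]; dv=C[1]-C[0]
        print(n,k,rct,"tops",C.round(4).tolist(),"mid",C.mean(0).round(4),"sep",np.linalg.norm(dv),"ang",np.degrees(np.arctan2(dv[1],dv[0])), "zmax",np.percentile(t[:,2],98))
    # bar
    q=P[(P[:,2]>.2)&(P[:,2]<.28)&(abs(P[:,0]-.66)<.1)&(P[:,1]>.08)&(P[:,1]<.4)]
    m=q.mean(0); u=np.linalg.svd(q-m)[2][0] if len(q)<5000 else 0
    print("bar",len(q),m,u,np.ptp((q-m)@u))
```

```text
side thick c [0.629  0.1721 0.1073] a [0.7883 0.2226 0.5736] pitch 35.0 yaw 15.77 688 0.0015 ends [-0.0674 -0.0663 -0.0637  0.0588  0.0612  0.0627]
side slim c [0.6038 0.2692 0.0985] a [0.7899 0.2215 0.5718] pitch 34.9 yaw 15.66 368 0.0016 ends [-0.0717 -0.0707 -0.0673  0.0507  0.0528  0.0567]
side wide ((532.981689453125, -123.07352447509766), (110.97569274902344, 92.44973754882812), 3.0045840740203857) tops [[0.4934000074863434, -0.12250000238418579], [0.5690000057220459, -0.11879999935626984]] mid [ 0.5312 -0.1207] sep 0.07566158 ang 2.7862363 zmax 0.08710773668594421
side narrow ((509.2050476074219, -381.7944030761719), (66.81098937988281, 111.76454162597656), 79.20220184326172) tops [[0.5447999835014343, -0.38909998536109924], [0.4699999988079071, -0.37790000438690186]] mid [ 0.5074 -0.3835] sep 0.07559787 ang 171.4729 zmax 0.07601418105118832
bar 550 [0.62664676 0.27037473 0.24582832] [ 0.2773281  -0.95963683  0.04675773] 0.21736656178367642
top thick c [0.6291 0.1701 0.1079] a [0.788  0.2184 0.5756] pitch 35.1 yaw 15.49 612 0.0018 ends [-0.0728 -0.0667 -0.0635  0.0603  0.0621  0.0632]
top slim c [0.6043 0.2669 0.0988] a [0.7845 0.2298 0.5759] pitch 35.2 yaw 16.33 386 0.0018 ends [-0.0726 -0.0699 -0.0671  0.0534  0.0561  0.0655]
top wide ((531.8464965820312, -129.05303955078125), (126.74077606201172, 129.35462951660156), 74.90172576904297) tops [[0.5705999732017517, -0.1225999966263771], [0.49480000138282776, -0.12700000405311584]] mid [ 0.5327 -0.1248] sep 0.07590281 ang -176.65045 zmax 0.09006124568532549
top narrow ((512.137939453125, -392.29718017578125), (118.08773040771484, 117.732666015625), 82.06067657470703) tops [[0.545799970626831, -0.3912000060081482], [0.47119998931884766, -0.3799000084400177]] mid [ 0.5085 -0.3855] sep 0.07552272 ang 171.4154 zmax 0.07923372131484309
bar 671 [0.62905547 0.26849703 0.25096113] [-0.2760066   0.961154    0.00182699] 0.21987466268462286
```

```bash
cat >> h.py <<'E'
def Rtool(yaw,pitch):
    # tool x along heading yaw, raised by pitch; z = down/forward
    y,p=np.radians(yaw),np.radians(pitch)
    x=np.array([np.cos(p)*np.cos(y),np.cos(p)*np.sin(y),np.sin(p)])
    z=np.array([np.sin(p)*np.cos(y),np.sin(p)*np.sin(y),-np.cos(p)])
    return R.from_matrix(np.stack([x,np.cross(z,x),z],1))
G=.051
def row(s,grasp,Rt):
    R0=R.from_quat(s["eef_rot"]); p=np.asarray(grasp)-G*Rt.as_matrix()[:,2]
    d=R0.inv().apply(p-s["ee_pos"]); w=(R0.inv()*Rt).as_rotvec()/(2*np.pi)
    return dict(zip(("x","y","z","rx","ry","rz"),[float(v) for v in np.r_[d.round(4),w.round(4)]])), np.linalg.norm(d)/.0625, np.linalg.norm(w)*360/10.7
THICK=np.array([.6275,.1706,.1065]); SLIM=np.array([.5981,.2664,.0944])
RS=Rtool(15.8,35); N=-RS.as_matrix()[:,2]; U=RS.as_matrix()[:,0]
def show():
    from bench import monitor
    s=monitor.read_state(); Rm=R.from_quat(s["eef_rot"]).as_matrix()
    print("t",s["time"],"grasp",(s["ee_pos"]+G*Rm[:,2]).round(4),"x",Rm[:,0].round(3),"z",Rm[:,2].round(3),"F",s["ft_force"].round(2),"w",round(s["width"],4),"q",s["joint_positions"].round(3))
    return s
E
python3 - <<'E'
from h import *
s=show()
print(row(s,[.45,-.35,.36],Rtool(16,0)))
print(row(s,[.50,-.05,.36],Rtool(16,15)))
print(row(s,THICK+.18*N,RS))
E
```

```text
t 1.9 grasp [ 0.1816 -0.598   0.2413] x [0.957 0.291 0.   ] z [ 0. -0. -1.] F [ 0.46  0.7  -0.2 ] w 0.0868 q [ 1.253  0.332 -0.065  1.46   0.022  1.35  -0.088]
({'x': 0.3289, 'y': -0.1593, 'z': -0.1187, 'rx': 0.0, 'ry': -0.0, 'rz': 0.0025}, np.float64(6.148287180637862), np.float64(0.08343191668737664))
({'x': 0.4507, 'y': -0.4321, 'z': -0.117, 'rx': -0.0003, 'ry': 0.0417, 'rz': 0.0025}, np.float64(10.16379533577736), np.float64(1.4042883291448045))
({'x': 0.5175, 'y': -0.6084, 'z': -0.0035, 'rx': -0.0009, 'ry': 0.0972, 'rz': 0.0029}, np.float64(12.780555663217704), np.float64(3.2725239851682972))
```

Call:
drive_tool(
  plan=[
    {"x":0.329,"y":-0.159,"z":-0.119},
    {"x":0.329,"y":-0.159,"z":-0.119},
    {"x":0.329,"y":-0.159,"z":-0.119},
    {"x":0.329,"y":-0.159,"z":-0.119},
    {"x":0.329,"y":-0.159,"z":-0.119},
    {"x":0.329,"y":-0.159,"z":-0.119},
    {"x":0.45,"y":-0.432,"z":-0.117,"ry":0.042,"rz":0.0025},
    {"x":0.45,"y":-0.432,"z":-0.117,"ry":0.042,"rz":0.0025},
    {"x":0.45,"y":-0.432,"z":-0.117,"ry":0.042,"rz":0.0025},
    {"x":0.45,"y":-0.432,"z":-0.117,"ry":0.042,"rz":0.0025},
    {"x":0.45,"y":-0.432,"z":-0.117,"ry":0.042,"rz":0.0025},
    {"x":0.45,"y":-0.432,"z":-0.117,"ry":0.042,"rz":0.0025},
  ],
)

```text
validation failed for argument at $.pl...
```

Run:
```python
from h import *
s=show()
print(row(s,THICK+.18*N,RS))
```

```text
t 1.9 grasp [ 0.1816 -0.598   0.2413] x [0.957 0.291 0.   ] z [ 0. -0. -1.] F [ 0.46  0.7  -0.2 ] w 0.0868 q [ 1.253  0.332 -0.065  1.46   0.022  1.35  -0.088]
({'x': 0.5175, 'y': -0.6084, 'z': -0.0035, 'rx': -0.0009, 'ry': 0.0972, 'rz': 0.0029}, np.float64(12.780555663217704), np.float64(3.2725239851682972))
```

Call:
drive_tool(
  plan=[
    {"x":0.329,"y":-0.159,"z":-0.119,"rx":0,"ry":0,"rz":0,"fingers":1},
    {"x":0.329,"y":-0.159,"z":-0.119,"rx":0,"ry":0,"rz":0,"fingers":1},
    {"x":0.329,"y":-0.159,"z":-0.119,"rx":0,"ry":0,"rz":0,"fingers":1},
    {"x":0.329,"y":-0.159,"z":-0.119,"rx":0,"ry":0,"rz":0,"fingers":1},
    {"x":0.329,"y":-0.159,"z":-0.119,"rx":0,"ry":0,"rz":0,"fingers":1},
    {"x":0.329,"y":-0.159,"z":-0.119,"rx":0,"ry":0,"rz":0,"fingers":1},
    {"x":0.45,"y":-0.432,"z":-0.117,"rx":0,"ry":0.042,"rz":0.0025,"fingers":1},
    {"x":0.45,"y":-0.432,"z":-0.117,"rx":0,"ry":0.042,"rz":0.0025,"fingers":1},
    {"x":0.45,"y":-0.432,"z":-0.117,"rx":0,"ry":0.042,"rz":0.0025,"fingers":1},
    {"x":0.45,"y":-0.432,"z":-0.117,"rx":0,"ry":0.042,"rz":0.0025,"fingers":1},
    {"x":0.45,"y":-0.432,"z":-0.117,"rx":0,"ry":0.042,"rz":0.0025,"fingers":1},
    {"x":0.45,"y":-0.432,"z":-0.117,"rx":0,"ry":0.042,"rz":0.0025,"fingers":1},
  ],
)

```text
time: 3.4
ee_pos: [0.4869, -0.0491, 0.41]
eef_rot: [0.981, 0.142, 0.131, -0.019]
ft_force: [0.4, -0.6, 0.1]
width: 0.0871
```

Run:
```python
from h import *
s=show()
print(row(s,THICK+.18*N,RS))
```

```text
t 3.4 grasp [ 0.4997 -0.0453  0.3608] x [0.926 0.273 0.262] z [ 0.251  0.075 -0.965] F [ 0.42 -0.6   0.12] w 0.0871 q [ 0.704 -0.148 -0.563  1.74  -0.195  1.288 -1.116]
({'x': 0.0323, 'y': -0.1723, 'z': 0.1273, 'rx': -0.0008, 'ry': 0.0551, 'rz': 0.0016}, np.float64(3.466148488256385), np.float64(1.8536909185791361))
```

Call:
drive_tool(
  plan=[
    {"x":0.032,"y":-0.172,"z":0.127,"rx":-0.0008,"ry":0.055,"rz":0.0016,"fingers":1},
    {"x":0.032,"y":-0.172,"z":0.127,"rx":-0.0008,"ry":0.055,"rz":0.0016,"fingers":1},
    {"x":0.032,"y":-0.172,"z":0.127,"rx":-0.0008,"ry":0.055,"rz":0.0016,"fingers":1},
    {"x":0.032,"y":-0.172,"z":0.127,"rx":-0.0008,"ry":0.055,"rz":0.0016,"fingers":1},
    {"x":0.032,"y":-0.172,"z":0.127,"rx":-0.0008,"ry":0.055,"rz":0.0016,"fingers":1},
  ],
)

```text
time: 4.03
ee_pos: [0.5003, 0.1301, 0.2945]
eef_rot: [0.945, 0.128, 0.297, -0.041]
ft_force: [0.3, -0.5, -0.3]
width: 0.0868
```

Run:
```python
from h import *
from bench import viewer
s=show()
c=viewer.camera("wrist"); cv2.imwrite("pics/w1.png",c["color"][:,:,::-1]); 
d=viewer.camera("side"); cv2.imwrite("pics/s1.png",d["color"][:,:,::-1]); 
P,ok=cloud(c); P=P[ok]
a0=U
for k,(rad,c0) in {"thick":(.018,THICK),"slim":(.012,SLIM)}.items():
    w=P-c0; t=w@a0; rr=np.linalg.norm(w-np.outer(t,a0),axis=1)
    Q=P[(abs(t)<.055)&(rr<rad+.006)&(w@N>0)]
    if len(Q)<50: print(k,len(Q)); continue
    cc,a,tt,kk,sd=fitcyl(Q,rad,a0,c0)
    w=P-cc; t=w@a; rr=np.linalg.norm(w-np.outer(t,a),axis=1)
    e=t[(rr<rad+.003)&(w@N>.3*rad)&(abs(t)<.09)&(rr>rad-.004)]
    print(k,"c",cc.round(4),"off",((cc-c0)@np.stack([U,RS.as_matrix()[:,1],N],1)).round(4),"pitch",np.degrees(np.arcsin(a[2])).round(1),"yaw",np.degrees(np.arctan2(a[1],a[0])).round(2),kk,sd.round(4),"ends",np.percentile(e,[0,1,3,97,99,100]).round(4))
print(row(s,THICK,RS))
```

```text
t 4.025 grasp [0.5283 0.1379 0.2526] x [0.791 0.218 0.571] z [ 0.55   0.153 -0.821] F [ 0.29 -0.52 -0.32] w 0.0868 q [ 0.639 -0.294 -0.849  2.124 -0.393  0.629 -1.308]
thick c [0.6267 0.171  0.1075] off [-0.     -0.0006  0.0012] pitch 35.1 yaw 15.65 4100 0.0006 ends [-0.0659 -0.0639 -0.0606  0.0607  0.0626  0.064 ]
slim c [0.5973 0.2667 0.0954] off [-0.     -0.0005  0.0012] pitch 35.2 yaw 15.67 2470 0.0007 ends [-0.0583 -0.0513 -0.0456  0.0585  0.0603  0.061 ]
({'x': 0.002, 'y': -0.0047, 'z': 0.1795, 'rx': 0.0003, 'ry': 0.0005, 'rz': -0.0008}, np.float64(2.873575793889238), np.float64(0.03389001741923735))
```

View pics/w1.png

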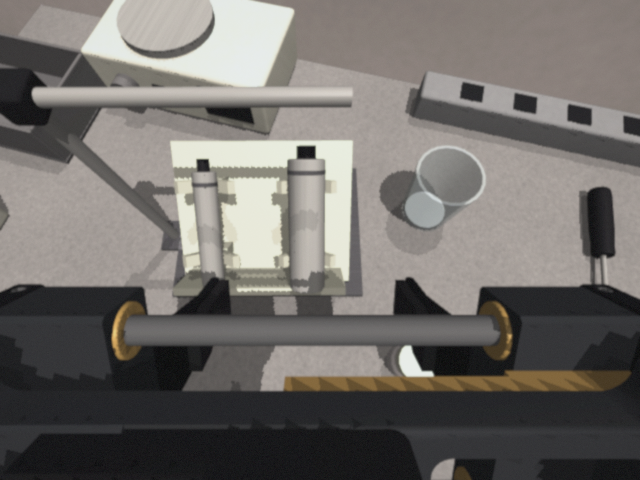

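View pics/s1.png

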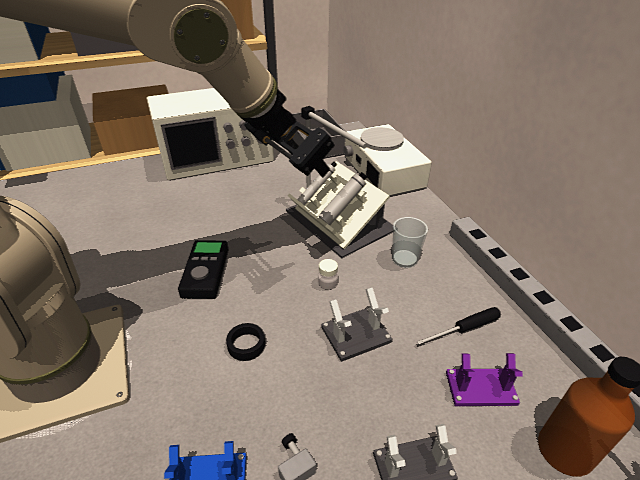

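```bash
sed -i 's/^THICK=.*/THICK=np.array([.6267,.1709,.1073]); SLIM=np.array([.5973,.2667,.0952])/' h.py
python3 - <<'E'
from h import *
s=show()
print(row(s,THICK+.06*N,RS)); print(row(s,THICK,RS))
E
```

```text
t 4.125 grasp [0.5292 0.1358 0.2539] x [0.791 0.215 0.573] z [ 0.552  0.152 -0.82 ] F [ 0.42 -0.29 -0.77] w 0.0867 q [ 0.639 -0.295 -0.845  2.123 -0.394  0.629 -1.307]
({'x': 0.0006, 'y': -0.0075, 'z': 0.1194, 'rx': 0.0006, 'ry': 0.0002, 'rz': -0.0013}, np.float64(1.9135637755101789), np.float64(0.04873198118509938))
({'x': 0.0006, 'y': -0.0078, 'z': 0.1794, 'rx': 0.0006, 'ry': 0.0002, 'rz': -0.0013}, np.float64(2.872441846406054), np.float64(0.04873198118509938))
```

Call:
drive_tool(
  plan=[
    {"x":0.0006,"y":-0.006,"z":0.04,"rx":0.0006,"ry":0,"rz":-0.001,"fingers":1},
    {"x":0.0006,"y":-0.006,"z":0.08,"rx":0.0006,"ry":0,"rz":-0.001,"fingers":1},
    {"x":0.0006,"y":-0.006,"z":0.12,"rx":0.0006,"ry":0,"rz":-0.001,"fingers":1},
    {"x":0.0006,"y":-0.006,"z":0.12,"rx":0.0006,"ry":0,"rz":-0.001,"fingers":1},
    {"x":0.0006,"y":-0.006,"z":0.12,"rx":0.0006,"ry":0,"rz":-0.001,"fingers":1},
    {"x":0.0006,"y":-0.006,"z":0.12,"rx":0.0006,"ry":0,"rz":-0.001,"fingers":1},
  ],
)

```text
time: 4.88
ee_pos: [0.566, 0.1528, 0.1979]
eef_rot: [0.945, 0.13, 0.297, -0.041]
ft_force: [0.2, 0.6, 0.3]
width: 0.0873
```

Run:
```python
from h import *
from bench import viewer
s=show()
viewer.camera("top")
s=show()
print(row(s,THICK,RS))
```

```text
t 4.875 grasp [0.5941 0.1607 0.156 ] x [0.789 0.222 0.572] z [ 0.551  0.156 -0.82 ] F [0.16 0.6  0.33] w 0.0873 q [ 0.691  0.155 -1.092  2.086  0.472  0.408 -2.03 ]
t 4.925 grasp [0.5942 0.1608 0.1564] x [0.789 0.222 0.573] z [ 0.551  0.155 -0.82 ] F [ 0.27 -0.27 -0.3 ] w 0.0869 q [ 0.692  0.154 -1.093  2.087  0.473  0.408 -2.031]
({'x': -0.0002, 'y': -0.0009, 'z': 0.0597, 'rx': 0.0001, 'ry': 0.0001, 'rz': -0.0002}, np.float64(0.9556708345270156), np.float64(0.009067298157818185))
```

Call:
drive_tool(
  plan=[
    {"x":0,"y":-0.001,"z":0.01,"rx":0,"ry":0,"rz":0,"fingers":1},
    {"x":0,"y":-0.001,"z":0.02,"rx":0,"ry":0,"rz":0,"fingers":1},
    {"x":0,"y":-0.001,"z":0.02,"rx":0,"ry":0,"rz":0,"fingers":1},
  ],
)

```text
time: 5.3
ee_pos: [0.5766, 0.1572, 0.1814]
eef_rot: [0.945, 0.131, 0.297, -0.041]
ft_force: [-0.3, -0.8, 0.1]
width: 0.0868
```

Run:
```python
from h import *
s=show()
print(row(s,THICK,RS))
```

```text
t 5.3 grasp [0.6047 0.1651 0.1396] x [0.789 0.222 0.573] z [ 0.551  0.156 -0.82 ] F [-0.34 -0.79  0.11] w 0.0868 q [ 0.59   0.211 -1.009  2.077  0.609  0.396 -2.15 ]
({'x': 0.0001, 'y': 0.0005, 'z': 0.0395, 'rx': 0.0, 'ry': 0.0002, 'rz': -0.0001}, np.float64(0.6315516979264851), np.float64(0.008220496553648505))
```

Call:
drive_tool(
  plan=[
    {"x":0,"y":0.0005,"z":0.01,"rx":0,"ry":0,"rz":0,"fingers":1},
    {"x":0,"y":0.0005,"z":0.02,"rx":0,"ry":0,"rz":0,"fingers":1},
    {"x":0,"y":0.0005,"z":0.028,"rx":0,"ry":0,"rz":0,"fingers":1},
  ],
)

```text
time: 5.68
ee_pos: [0.5924, 0.1611, 0.1588]
eef_rot: [0.945, 0.131, 0.298, -0.041]
ft_force: [0.4, -1.2, 0.1]
width: 0.0874
```

Run:
```python
from h import *
s=show()
print(row(s,THICK,RS))
```

```text
t 5.675 grasp [0.6205 0.169  0.117 ] x [0.789 0.222 0.573] z [ 0.552  0.156 -0.819] F [ 0.41 -1.22  0.07] w 0.0874 q [ 0.475  0.278 -0.906  2.06   0.757  0.377 -2.277]
({'x': -0.0003, 'y': -0.0001, 'z': 0.0117, 'rx': 0.0001, 'ry': 0.0001, 'rz': -0.0002}, np.float64(0.1867654013665759), np.float64(0.006344838380862915))
```

Last 12 mm, then close with 30 N.

Call:
drive_tool(
  plan=[
    {"x":0,"y":0,"z":0.006,"rx":0,"ry":0,"rz":0,"fingers":1},
    {"x":0,"y":0,"z":0.0115,"rx":0,"ry":0,"rz":0,"fingers":1},
    {"x":0,"y":0,"z":0.0115,"rx":0,"ry":0,"rz":0,"fingers":0.5},
    {"x":0,"y":0,"z":0.0115,"rx":0,"ry":0,"rz":0,"fingers":0.2},
    {"x":0,"y":0,"z":0.0115,"rx":0,"ry":0,"rz":0,"fingers":0.2},
    {"x":0,"y":0,"z":0.0115,"rx":0,"ry":0,"rz":0,"fingers":0.2},
    {"x":0,"y":0,"z":0.0115,"rx":0,"ry":0,"rz":0,"fingers":0.2},
    {"x":0,"y":0,"z":0.0115,"rx":0,"ry":0,"rz":0,"fingers":0.2},
  ],
  squeeze=35,
)

```text
time: 6.68
ee_pos: [0.5986, 0.1629, 0.1485]
eef_rot: [0.945, 0.131, 0.297, -0.041]
ft_force: [0.7, -3.0, 0.6]
width: 0.0353
```

Run:
```python
from h import *
from bench import viewer
s=show()
print(row(s,THICK+.06*N,RS)[0],row(s,THICK+.16*N,RS)[0])
```

```text
t 6.675 grasp [0.6267 0.1708 0.1067] x [0.789 0.222 0.572] z [ 0.551  0.156 -0.82 ] F [ 0.72 -2.99  0.59] w 0.0353 q [ 0.432  0.305 -0.866  2.052  0.813  0.369 -2.325]
{'x': 0.0002, 'y': -0.0, 'z': -0.0605, 'rx': 0.0, 'ry': 0.0002, 'rz': -0.0002} {'x': 0.0001, 'y': -0.0, 'z': -0.1605, 'rx': 0.0, 'ry': 0.0002, 'rz': -0.0002}
```

Call:
drive_tool(
  plan=[
    {"x":0,"y":0,"z":-0.01,"rx":0,"ry":0,"rz":0,"fingers":0.2},
    {"x":0,"y":0,"z":-0.03,"rx":0,"ry":0,"rz":0,"fingers":0.2},
    {"x":0,"y":0,"z":-0.05,"rx":0,"ry":0,"rz":0,"fingers":0.2},
    {"x":0,"y":0,"z":-0.07,"rx":0,"ry":0,"rz":0,"fingers":0.2},
    {"x":0,"y":0,"z":-0.09,"rx":0,"ry":0,"rz":0,"fingers":0.2},
    {"x":0,"y":0,"z":-0.11,"rx":0,"ry":0,"rz":0,"fingers":0.2},
    {"x":0,"y":0,"z":-0.13,"rx":0,"ry":0,"rz":0,"fingers":0.2},
    {"x":0,"y":0,"z":-0.15,"rx":0,"ry":0,"rz":0,"fingers":0.2},
    {"x":0,"y":0,"z":-0.17,"rx":0,"ry":0,"rz":0,"fingers":0.2},
    {"x":0,"y":0,"z":-0.17,"rx":0,"ry":0,"rz":0,"fingers":0.2},
  ],
)

```text
time: 7.92
ee_pos: [0.5046, 0.1369, 0.2884]
eef_rot: [0.945, 0.131, 0.298, -0.041]
ft_force: [0.6, -0.4, -2.2]
width: 0.0353
```

Run:
```python
from h import *
from bench import viewer
s=show()
c=viewer.camera("side"); cv2.imwrite("pics/s2.png",c["color"][:,:,::-1])
c=viewer.camera("wrist"); cv2.imwrite("pics/w2.png",c["color"][:,:,::-1])
s=show()
W=np.array([.5325,-.1237,.0855])
print(row(s,[.50,.05,.27],Rtool(10,15)))
print(row(s,W+[0,0,.12],Rtool(3,0)))
```

```text
t 7.925 grasp [0.5327 0.1448 0.2466] x [0.788 0.224 0.573] z [ 0.552  0.155 -0.819] F [ 0.6  -0.37 -2.19] w 0.0353 q [ 0.785 -0.312 -0.981  2.119 -0.474  0.622 -1.243]
t 8.025 grasp [0.5326 0.1449 0.2452] x [0.79  0.223 0.572] z [ 0.55   0.156 -0.821] F [-0.89  0.53 -4.55] w 0.0352 q [ 0.787 -0.309 -0.983  2.119 -0.472  0.621 -1.243]
({'x': -0.0154, 'y': 0.081, 'z': -0.05, 'rx': -0.0069, 'ry': -0.0551, 'rz': 0.0147}, np.float64(1.5430737458878439), np.float64(1.933272777171166))
({'x': -0.0536, 'y': 0.2584, 'z': -0.0003, 'rx': -0.0109, 'ry': -0.0964, 'rz': 0.0344}, np.float64(4.221980465777621), np.float64(3.4644459923280975))
```

View pics/s2.png

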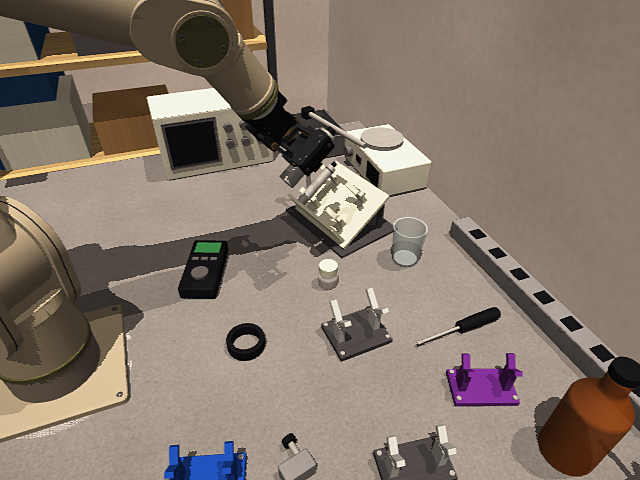

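View pics/w2.png

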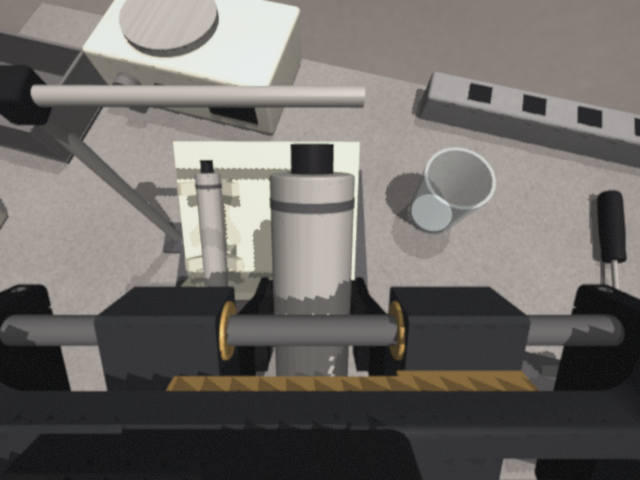

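Call:
drive_tool(
  plan=[
    {"x":-0.006,"y":0.035,"z":-0.02,"rx":-0.003,"ry":-0.024,"rz":0.006,"fingers":0.2},
    {"x":-0.015,"y":0.081,"z":-0.05,"rx":-0.007,"ry":-0.055,"rz":0.0147,"fingers":0.2},
    {"x":-0.015,"y":0.081,"z":-0.05,"rx":-0.007,"ry":-0.055,"rz":0.0147,"fingers":0.2},
    {"x":-0.03,"y":0.13,"z":-0.03,"rx":-0.009,"ry":-0.072,"rz":0.022,"fingers":0.2},
    {"x":-0.045,"y":0.18,"z":-0.015,"rx":-0.01,"ry":-0.088,"rz":0.029,"fingers":0.2},
    {"x":-0.05,"y":0.22,"z":-0.005,"rx":-0.0109,"ry":-0.0964,"rz":0.0344,"fingers":0.2},
    {"x":-0.0536,"y":0.2584,"z":0,"rx":-0.0109,"ry":-0.0964,"rz":0.0344,"fingers":0.2},
    {"x":-0.0536,"y":0.2584,"z":0,"rx":-0.0109,"ry":-0.0964,"rz":0.0344,"fingers":0.2},
    {"x":-0.0536,"y":0.2584,"z":0,"rx":-0.0109,"ry":-0.0964,"rz":0.0344,"fingers":0.2},
  ],
)

```text
time: 9.15
ee_pos: [0.533, -0.1227, 0.2562]
eef_rot: [1.0, 0.027, 0.001, -0.001]
ft_force: [-0.6, 1.3, -2.5]
width: 0.0354
```

```bash
cat >> h.py <<'E'
def fitgrip(c,rad,s,half):
    Rm=R.from_quat(s["eef_rot"]).as_matrix(); g=s["ee_pos"]+G*Rm[:,2]
    P,ok=cloud(c); P=P[ok]; w=P-g; t=w@Rm[:,0]
    rr=np.linalg.norm(w-np.outer(t,Rm[:,0]),axis=1)
    Q=P[(t>.012)&(t<half-.005)&(rr<rad+.006)]
    if len(Q)<50: print("few",len(Q)); return
    cc,a,tt,kk,sd=fitcyl(Q,rad,Rm[:,0],g)
    w=P-cc; t=w@a; rr=np.linalg.norm(w-np.outer(t,a),axis=1)
    e=t[(abs(rr-rad)<.003)&(t>0)&(t<.1)]
    print("held: c-g tool",((cc-g)@Rm).round(4),"axis in tool",(a@Rm).round(4),"pitch",np.degrees(np.arcsin(a[2])).round(1),"yaw",np.degrees(np.arctan2(a[1],a[0])).round(2),kk,sd.round(4),"end+",np.percentile(e,[97,99,100]).round(4))
E
python3 - <<'E'
from h import *
from bench import viewer
c=viewer.camera("wrist"); cv2.imwrite("pics/w3.png",c["color"][:,:,::-1]); s=show(); fitgrip(c,.018,s,.065); np.savez("pics/w3.npz",**c)
c=viewer.camera("side"); cv2.imwrite("pics/s3.png",c["color"][:,:,::-1])
E
```

```text
t 9.2 grasp [ 0.533  -0.1223  0.2056] x [0.999 0.054 0.002] z [ 0.002  0.002 -1.   ] F [ 0.15  0.43 -2.85] w 0.0354 q [ 1.005  0.345 -1.029  1.679  0.304  1.291 -1.601]
held: c-g tool [-0.      0.0002  0.0006] axis in tool [ 1.      0.001  -0.0058] pitch 0.4 yaw 3.03 9221 0.0005 end+ [0.0634 0.0643 0.0647]
```

View pics/w3.png

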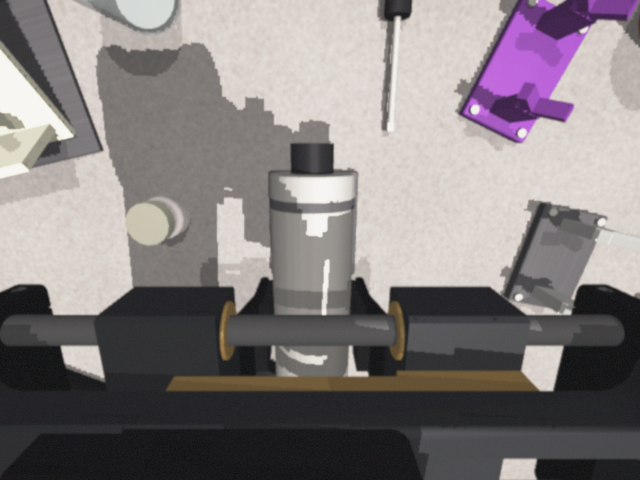

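View pics/s3.png

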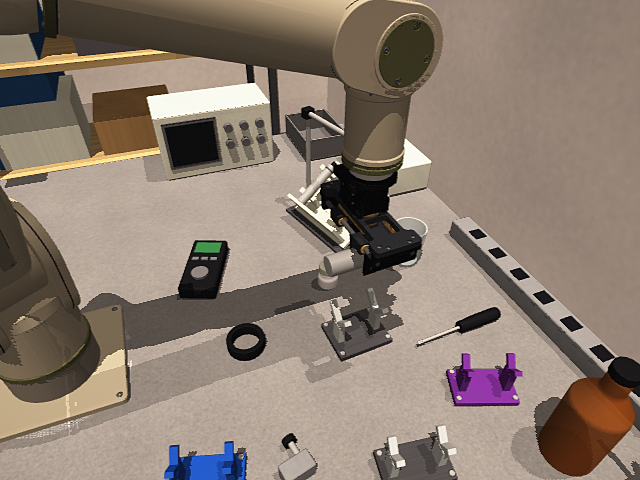

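Run:
```python
from h import *
s=show()
print(row(s,[.5325,-.1237,.1055],Rtool(3,0)))
```

```text
t 9.25 grasp [ 0.533  -0.1223  0.2059] x [0.999 0.054 0.002] z [ 0.002  0.001 -1.   ] F [ 0.61 -0.16 -3.  ] w 0.0351 q [ 1.004  0.345 -1.029  1.679  0.305  1.291 -1.601]
({'x': -0.0006, 'y': 0.0014, 'z': 0.1004, 'rx': -0.0002, 'ry': -0.0003, 'rz': 0.0003}, np.float64(1.60640709223553), np.float64(0.014688082802438307))
```

Call:
drive_tool(
  plan=[
    {"x":-0.0006,"y":0.0014,"z":0.02,"rx":0,"ry":0,"rz":0,"fingers":0.2},
    {"x":-0.0006,"y":0.0014,"z":0.045,"rx":0,"ry":0,"rz":0,"fingers":0.2},
    {"x":-0.0006,"y":0.0014,"z":0.07,"rx":0,"ry":0,"rz":0,"fingers":0.2},
    {"x":-0.0006,"y":0.0014,"z":0.09,"rx":0,"ry":0,"rz":0,"fingers":0.2},
    {"x":-0.0006,"y":0.0014,"z":0.1,"rx":0,"ry":0,"rz":0,"fingers":0.2},
    {"x":-0.0006,"y":0.0014,"z":0.1,"rx":0,"ry":0,"rz":0,"fingers":0.2},
    {"x":-0.0006,"y":0.0014,"z":0.1,"rx":0,"ry":0,"rz":0,"fingers":0.2},
  ],
)

```text
time: 10.12
ee_pos: [0.5329, -0.1252, 0.1577]
eef_rot: [1.0, 0.026, 0.001, -0.0]
ft_force: [0.3, -0.4, -2.2]
width: 0.0349
```

Run:
```python
from h import *
from bench import viewer
c=viewer.camera("side"); cv2.imwrite("pics/s4.png",cv2.resize(c["color"][220:400,250:500,::-1],(750,540)))
s=show()
print(row(s,[.5325,-.1237,.0855],Rtool(3,0)))
```

```text
t 10.175 grasp [ 0.533  -0.1252  0.1067] x [0.999 0.052 0.002] z [ 0.002  0.    -1.   ] F [ 0.45 -0.42 -2.38] w 0.0351 q [ 0.947  0.453 -0.967  1.786  0.412  1.118 -1.676]
({'x': -0.0004, 'y': -0.0015, 'z': 0.0212, 'rx': -0.0001, 'ry': -0.0004, 'rz': -0.0}, np.float64(0.3407211379192453), np.float64(0.012584771444918652))
```

View pics/s4.png

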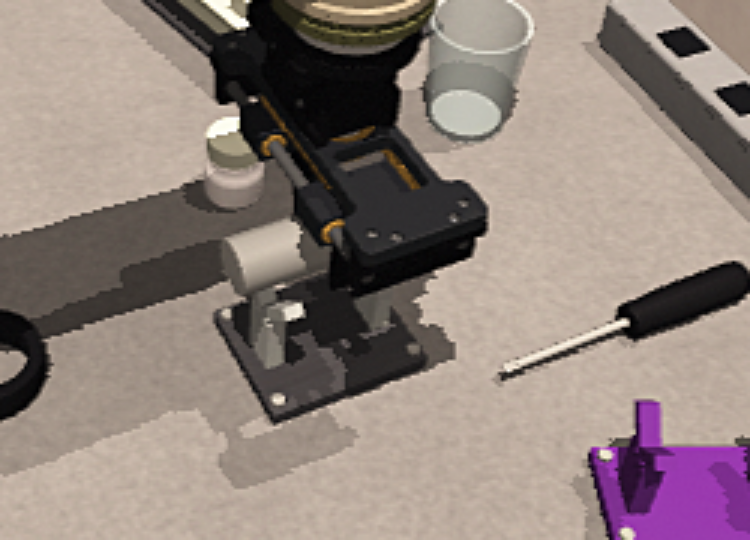

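Call:
drive_tool(
  plan=[
    {"x":-0.0004,"y":-0.0015,"z":0.004,"rx":0,"ry":0,"rz":0,"fingers":0.2},
    {"x":-0.0004,"y":-0.0015,"z":0.008,"rx":0,"ry":0,"rz":0,"fingers":0.2},
    {"x":-0.0004,"y":-0.0015,"z":0.012,"rx":0,"ry":0,"rz":0,"fingers":0.2},
    {"x":-0.0004,"y":-0.0015,"z":0.015,"rx":0,"ry":0,"rz":0,"fingers":0.2},
    {"x":-0.0004,"y":-0.0015,"z":0.018,"rx":0,"ry":0,"rz":0,"fingers":0.2},
    {"x":-0.0004,"y":-0.0015,"z":0.018,"rx":0,"ry":0,"rz":0,"fingers":0.2},
  ],
)

```text
time: 10.92
ee_pos: [0.5318, -0.1237, 0.1387]
eef_rot: [1.0, 0.026, 0.0, -0.001]
ft_force: [0.3, 0.7, -3.5]
width: 0.0354
```

Run:
```python
from h import *
s=show()
print(row(s,[.5325,-.1237,.0855],Rtool(3,0)))
```

```text
t 10.925 grasp [ 0.5319 -0.1236  0.0877] x [0.999 0.052 0.001] z [ 0.001  0.001 -1.   ] F [ 0.31  0.74 -3.53] w 0.0354 q [ 0.932  0.476 -0.952  1.804  0.434  1.087 -1.694]
({'x': 0.0007, 'y': 0.0001, 'z': 0.0022, 'rx': -0.0002, 'ry': -0.0001, 'rz': -0.0}, np.float64(0.036137515342413946), np.float64(0.0067438568967690855))
```

Call:
drive_tool(
  plan=[
    {"x":0,"y":0,"z":0.001,"rx":0,"ry":0,"rz":0,"fingers":0.2},
    {"x":0,"y":0,"z":0.002,"rx":0,"ry":0,"rz":0,"fingers":0.2},
    {"x":0,"y":0,"z":0.002,"rx":0,"ry":0,"rz":0,"fingers":0.2},
  ],
)

```text
time: 11.3
ee_pos: [0.532, -0.1236, 0.137]
eef_rot: [1.0, 0.026, 0.001, -0.0]
ft_force: [-0.3, 0.3, -2.6]
width: 0.0354
```

Run:
```python
from h import *
s=show()
```

```text
t 11.3 grasp [ 0.532  -0.1236  0.086 ] x [0.999 0.052 0.001] z [ 0.001  0.001 -1.   ] F [-0.31  0.34 -2.59] w 0.0354 q [ 0.93   0.478 -0.951  1.806  0.436  1.084 -1.696]
```

Call:
drive_tool(
  plan=[
    {"x":0,"y":0,"z":0.0005,"rx":0,"ry":0,"rz":0,"fingers":0.2},
    {"x":0,"y":0,"z":0.001,"rx":0,"ry":0,"rz":0,"fingers":0.2},
    {"x":0,"y":0,"z":0.0015,"rx":0,"ry":0,"rz":0,"fingers":0.2},
    {"x":0,"y":0,"z":0.0015,"rx":0,"ry":0,"rz":0,"fingers":0.2},
  ],
)

```text
time: 11.8
ee_pos: [0.5323, -0.1231, 0.1362]
eef_rot: [1.0, 0.026, 0.001, -0.0]
ft_force: [-3.3, 4.1, 8.6]
width: 0.0354
```

Run:
```python
from h import *
s=show()
```

```text
t 11.8 grasp [ 0.5324 -0.123   0.0852] x [0.999 0.053 0.002] z [ 0.002  0.001 -1.   ] F [-3.27  4.06  8.58] w 0.0354 q [ 0.929  0.479 -0.95   1.806  0.437  1.083 -1.697]
```

Call:
drive_tool(
  plan=[
    {"x":0,"y":0,"z":0.001,"rx":0,"ry":0,"rz":0,"fingers":0.44},
    {"x":0,"y":0,"z":0.001,"rx":0,"ry":0,"rz":0,"fingers":0.5},
    {"x":0,"y":0,"z":0.001,"rx":0,"ry":0,"rz":0,"fingers":0.7},
    {"x":0,"y":0,"z":0.001,"rx":0,"ry":0,"rz":0,"fingers":0.9},
    {"x":0,"y":0,"z":0.001,"rx":0,"ry":0,"rz":0,"fingers":0.9},
    {"x":0,"y":0,"z":0.001,"rx":0,"ry":0,"rz":0,"fingers":0.9},
  ],
)

```text
time: 12.55
ee_pos: [0.5319, -0.1237, 0.1344]
eef_rot: [1.0, 0.026, 0.0, -0.0]
ft_force: [-0.1, 0.8, 0.2]
width: 0.0742
```

Run:
```python
from h import *
s=show()
```

```text
t 12.55 grasp [ 0.532  -0.1237  0.0834] x [0.999 0.052 0.001] z [ 0.001  0.001 -1.   ] F [-0.07  0.78  0.2 ] w 0.0742 q [ 0.928  0.481 -0.948  1.808  0.439  1.08  -1.698]
```

Released; go straight up, then look.

Call:
drive_tool(
  plan=[
    {"x":0,"y":0,"z":-0.02,"rx":0,"ry":0,"rz":0,"fingers":0.9},
    {"x":0,"y":0,"z":-0.06,"rx":0,"ry":0,"rz":0,"fingers":1},
    {"x":0,"y":0,"z":-0.11,"rx":0,"ry":0,"rz":0,"fingers":1},
    {"x":0,"y":0,"z":-0.16,"rx":0,"ry":0,"rz":0,"fingers":1},
    {"x":0,"y":0,"z":-0.2,"rx":0,"ry":0,"rz":0,"fingers":1},
    {"x":0,"y":0,"z":-0.2,"rx":0,"ry":0,"rz":0,"fingers":1},
  ],
)

```text
time: 13.3
ee_pos: [0.5328, -0.1232, 0.3387]
eef_rot: [1.0, 0.026, 0.003, 0.001]
ft_force: [0.4, 0.1, -0.2]
width: 0.0868
```

Run:
```python
from h import *
from bench import viewer
s=show()
print(row(s,[.5,.10,.31],Rtool(16,20)))
print(row(s,SLIM+.16*N,RS))
```

```text
t 13.3 grasp [ 0.5332 -0.1233  0.2877] x [0.999 0.053 0.007] z [ 0.007 -0.001 -1.   ] F [ 0.44  0.1  -0.23] w 0.0868 q [ 1.034  0.282 -1.058  1.561  0.249  1.436 -1.557]
({'x': -0.0379, 'y': -0.2207, 'z': -0.0198, 'rx': 0.0066, 'ry': 0.0543, 'rz': -0.0356}, np.float64(3.5971054633835307), np.float64(2.196222779453771))
({'x': -0.0336, 'y': -0.3593, 'z': 0.0699, 'rx': 0.0112, 'ry': 0.0958, 'rz': -0.0343}, np.float64(5.881852654132772), np.float64(3.443646786879179))
```

Call:
drive_tool(
  plan=[
    {"x":-0.038,"y":-0.22,"z":-0.02,"rx":0.0066,"ry":0.0543,"rz":-0.0356,"fingers":1},
    {"x":-0.038,"y":-0.22,"z":-0.02,"rx":0.0066,"ry":0.0543,"rz":-0.0356,"fingers":1},
    {"x":-0.038,"y":-0.22,"z":-0.02,"rx":0.0066,"ry":0.0543,"rz":-0.0356,"fingers":1},
    {"x":-0.038,"y":-0.22,"z":-0.02,"rx":0.0066,"ry":0.0543,"rz":-0.0356,"fingers":1},
    {"x":-0.0336,"y":-0.3593,"z":0.07,"rx":0.0112,"ry":0.0958,"rz":-0.0343,"fingers":1},
    {"x":-0.0336,"y":-0.3593,"z":0.07,"rx":0.0112,"ry":0.0958,"rz":-0.0343,"fingers":1},
    {"x":-0.0336,"y":-0.3593,"z":0.07,"rx":0.0112,"ry":0.0958,"rz":-0.0343,"fingers":1},
    {"x":-0.0336,"y":-0.3593,"z":0.07,"rx":0.0112,"ry":0.0958,"rz":-0.0343,"fingers":1},
    {"x":-0.0336,"y":-0.3593,"z":0.07,"rx":0.0112,"ry":0.0958,"rz":-0.0343,"fingers":1},
  ],
)

```text
time: 14.42
ee_pos: [0.4797, 0.2325, 0.2648]
eef_rot: [0.946, 0.13, 0.295, -0.042]
ft_force: [-0.1, -1.3, 0.1]
width: 0.0867
```

Run:
```python
from h import *
from bench import viewer
s=show()
c=viewer.camera("wrist"); cv2.imwrite("pics/w5.png",c["color"][:,:,::-1]); 
d=viewer.camera("side"); cv2.imwrite("pics/s5.png",d["color"][:,:,::-1]); 
P,ok=cloud(c); P=P[ok]
a0=U
for k,(rad,c0) in {"slim":(.012,SLIM)}.items():
    w=P-c0; t=w@a0; rr=np.linalg.norm(w-np.outer(t,a0),axis=1)
    Q=P[(abs(t)<.055)&(rr<rad+.006)&(w@N>0)]
    if len(Q)<50: print(k,len(Q)); continue
    cc,a,tt,kk,sd=fitcyl(Q,rad,a0,c0)
    w=P-cc; t=w@a; rr=np.linalg.norm(w-np.outer(t,a),axis=1)
    e=t[(rr<rad+.003)&(w@N>.3*rad)&(abs(t)<.09)&(rr>rad-.004)]
    print(k,"c",cc.round(4),"off",((cc-c0)@np.stack([U,RS.as_matrix()[:,1],N],1)).round(4),"pitch",np.degrees(np.arcsin(a[2])).round(1),"yaw",np.degrees(np.arctan2(a[1],a[0])).round(2),kk,sd.round(4),"ends",np.percentile(e,[0,1,3,97,99,100]).round(4))
s=show()
print(row(s,SLIM+.08*N,RS))
P,ok=cloud(d); P=P[ok]; c0=np.array([.5325,-.1237,.0855]); y=np.radians(3); a0=np.array([np.cos(y),np.sin(y),0])
w=P-c0; t=w@a0; rr=np.linalg.norm(w-np.outer(t,a0),axis=1)
Q=P[(abs(t)<.06)&(rr<.025)&(w[:,2]>0.004)]
cc,a,tt,kk,sd=fitcyl(Q,.018,a0,c0); print("thick placed",cc.round(4),a.round(4),kk,sd,np.percentile(tt,[1,99]))
```

```text
t 14.425 grasp [0.5076 0.2405 0.2229] x [0.792 0.221 0.569] z [ 0.547  0.157 -0.822] F [-0.12 -1.32  0.15] w 0.0867 q [ 0.955 -0.482 -1.286  2.113 -0.656  0.625 -1.307]
slim c [0.5972 0.2665 0.0953] off [0.     0.0001 0.0002] pitch 35.1 yaw 15.68 3055 0.0006 ends [-0.0656 -0.0639 -0.0609  0.0583  0.0602  0.0716]
t 14.525 grasp [0.508  0.24   0.2233] x [0.792 0.22  0.57 ] z [ 0.548  0.157 -0.822] F [ 0.67 -0.08  0.37] w 0.0872 q [ 0.955 -0.481 -1.285  2.113 -0.656  0.625 -1.307]
({'x': 0.003, 'y': -0.0013, 'z': 0.0784, 'rx': -0.0003, 'ry': 0.0007, 'rz': -0.0006}, np.float64(1.2551980143824266), np.float64(0.03306691855047205))
thick placed [ 0.5324 -0.1221  0.0841] [0.9988 0.0496 0.0013] 965 0.0011066255514476284 [-0.05887526  0.05925901]
```

View pics/w5.png

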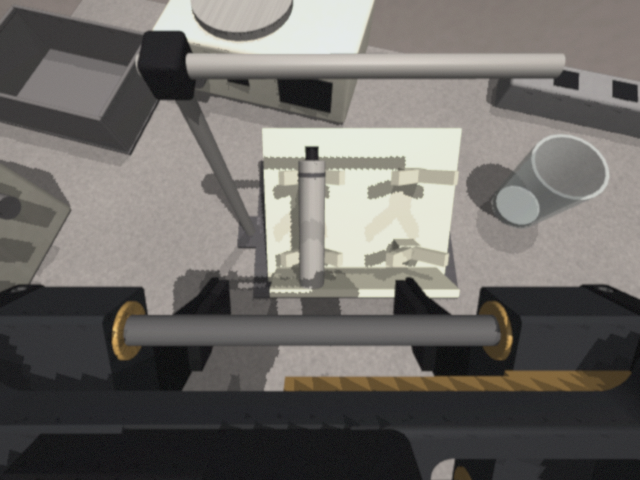

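View pics/s5.png

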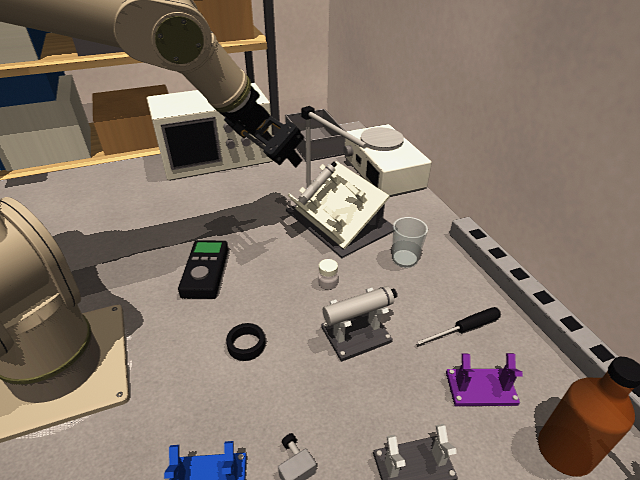

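Call:
drive_tool(
  plan=[
    {"x":0.003,"y":-0.0013,"z":0.02,"rx":0,"ry":0.0005,"rz":0,"fingers":0.75},
    {"x":0.003,"y":-0.0013,"z":0.045,"rx":0,"ry":0.0005,"rz":-0.0005,"fingers":0.75},
    {"x":0.003,"y":-0.0013,"z":0.07,"rx":0,"ry":0.0005,"rz":-0.0005,"fingers":0.75},
    {"x":0.003,"y":-0.0013,"z":0.078,"rx":0,"ry":0.0005,"rz":-0.0005,"fingers":0.75},
    {"x":0.003,"y":-0.0013,"z":0.078,"rx":0,"ry":0.0005,"rz":-0.0005,"fingers":0.75},
  ],
)

```text
time: 15.15
ee_pos: [0.4981, 0.2329, 0.2237]
eef_rot: [0.943, 0.132, 0.301, -0.046]
ft_force: [-0.2, -0.0, -0.3]
width: 0.0655
```

Run:
```python
from h import *
s=show()
print(row(s,SLIM+.03*N,RS))
```

```text
t 15.15 grasp [0.5265 0.2413 0.1821] x [0.783 0.222 0.58 ] z [ 0.556  0.166 -0.814] F [-0.21 -0.01 -0.31] w 0.0655 q [ 1.151 -0.499 -1.467  2.135 -0.834  0.541 -1.138]
({'x': 0.0113, 'y': -0.0048, 'z': 0.0844, 'rx': -0.0013, 'ry': -0.0013, 'rz': 0.0001}, np.float64(1.3645647999391042), np.float64(0.06396929444658264))
```

```bash
cat > kin.py <<'E'
from h import *
import itertools
# grasp,x,z,q
D=[
([.1816,-.598,.2413],[.957,.291,0],[0,0,-1],[1.253,.332,-.065,1.46,.022,1.35,-.088]),
([.4997,-.0453,.3608],[.926,.273,.262],[.251,.075,-.965],[.704,-.148,-.563,1.74,-.195,1.288,-1.116]),
([.5292,.1358,.2539],[.791,.215,.573],[.552,.152,-.82],[.639,-.295,-.845,2.123,-.394,.629,-1.307]),
([.5942,.1608,.1564],[.789,.222,.573],[.551,.155,-.82],[.692,.154,-1.093,2.087,.473,.408,-2.031]),
([.6267,.1708,.1067],[.789,.222,.572],[.551,.156,-.82],[.432,.305,-.866,2.052,.813,.369,-2.325]),
([.5326,.1449,.2452],[.79,.223,.572],[.55,.156,-.821],[.787,-.309,-.983,2.119,-.472,.621,-1.243]),
([.533,-.1223,.2056],[.999,.054,.002],[.002,.002,-1],[1.005,.345,-1.029,1.679,.304,1.291,-1.601]),
([.532,-.1236,.086],[.999,.052,.001],[.001,.001,-1],[.93,.478,-.951,1.806,.436,1.084,-1.696]),
([.5332,-.1233,.2877],[.999,.053,.007],[.007,-.001,-1],[1.034,.282,-1.058,1.561,.249,1.436,-1.557]),
([.508,.24,.2233],[.792,.22,.57],[.548,.157,-.822],[.955,-.481,-1.285,2.113,-.656,.625,-1.307]),
([.5265,.2413,.1821],[.783,.222,.58],[.556,.166,-.814],[1.151,-.499,-1.467,2.135,-.834,.541,-1.138]),
]
Q=np.array([d[3] for d in D]); X=np.array([d[1] for d in D]); Z=np.array([d[2] for d in D]); PT=np.array([np.array(d[0])-G*np.array(d[2]) for d in D])
Rg=[]
for x,z in zip(X,Z):
    z=z/np.linalg.norm(z); x=x-z*(x@z); x/=np.linalg.norm(x); Rg.append(np.stack([x,np.cross(z,x),z],1))
Rg=np.array(Rg)
rz=lambda a:R.from_euler("z",a).as_matrix(); ry=lambda a:R.from_euler("y",a).as_matrix()
def frames(q,s,o):
    R1=rz(s[0]*q[0]+o[0]); R2=R1@ry(s[1]*q[1]+o[1]); R3=R2@rz(s[2]*q[2]+o[2]); R4=R3@ry(s[3]*q[3]+o[3]); R5=R4@rz(s[4]*q[4]+o[4]); R6=R5@ry(s[5]*q[5]+o[5]); R7=R6@rz(s[6]*q[6]+o[6]); return R1,R2,R3,R4,R5,R6,R7
if __name__=="__main__":
    best=[]
    for s1,s3,s5,s7 in itertools.product((1,-1),repeat=4):
        s=[s1,1,s3,1,s5,1,s7]
        def res(o): return np.concatenate([(frames(q,s,o)[-1]-g).ravel() for q,g in zip(Q,Rg)])
        for o7 in(0,1.57,3.14,-1.57):
            r=least_squares(res,[0,0,0,0,0,0,o7]); best.append((r.cost,s,r.x.round(3)))
    best.sort(key=lambda b:b[0])
    for b in best[:4]: print(b)
    _,s,o=best[0]
    # link lengths: linear: p = p0 + R1 a1 + R2 a2... xyz each
    A=[];b=[]
    for q,p in zip(Q,PT):
        F=frames(q,s,o); A.append(np.hstack([np.eye(3)[:,2:],F[0][:,:1],F[1][:,[0,2]],F[2][:,[0]],F[3][:,[0,2]],F[4][:,[0]],F[5][:,[0,2]]])); b.append(p)
    A=np.vstack(A);b=np.hstack(b); x,*_=np.linalg.lstsq(A,b,rcond=1e-6); print(x.round(4)); print("res",np.abs(A@x-b).max(), np.sqrt(((A@x-b)**2).mean()))
E
python3 kin.py
```

```text
(np.float64(7.2806112493273755e-06), [-1, 1, 1, 1, 1, 1, -1], array([-0.   , -3.142, -0.   ,  0.   , -0.   ,  3.142,  1.571]))
(np.float64(7.280611249328447e-06), [-1, 1, -1, 1, -1, 1, -1], array([-0.   , -0.   ,  0.   ,  0.   ,  0.   ,  0.   ,  1.571]))
(np.float64(7.280611249328717e-06), [-1, 1, -1, 1, -1, 1, -1], array([-0.   , -0.   ,  0.   ,  0.   ,  0.   ,  0.   ,  1.571]))
(np.float64(7.280611249328836e-06), [-1, 1, 1, 1, -1, 1, -1], array([-0.   , -3.142, -0.   ,  3.142,  0.   ,  0.   ,  1.571]))
[ 0.2316  0.0081 -0.0338 -0.4125  0.0091  0.0335 -0.4637 -0.0033  0.0064
  0.2517]
res 0.03855124181462541 0.009116923122767821
```

Run:
```python
from kin import *
s=[-1,1,-1,1,-1,1,-1];o=[0,0,0,0,0,0,np.pi/2]
def build(idx,full):
    A=[];b=[]
    for i in idx:
        F=frames(Q[i],s,o); c=[np.eye(3)[:,2:],F[1][:,[2]],F[3][:,[2]],F[5][:,[2]]]
        if full: c+=[F[0][:,:2],F[2][:,[0]],F[4][:,[0,1]],F[5][:,[0]]]
        A.append(np.hstack(c)); b.append(PT[i])
    return np.vstack(A),np.hstack(b)
for full in(0,1):
    A,b=build(range(len(Q)),full); x=np.linalg.lstsq(A,b,rcond=None)[0]; e=(A@x-b).reshape(-1,3); print(x.round(4)); print(np.linalg.norm(e,axis=1).round(4))
```

```text
[0.2465 0.4451 0.4771 0.2701]
[0.0475 0.0412 0.0385 0.0344 0.0389 0.0355 0.0354 0.0373 0.0353 0.0314
 0.0272]
[ 0.2606  0.4307  0.4667  0.2754  0.0092 -0.0359  0.038  -0.0065 -0.0082
  0.0108]
[0.0104 0.0064 0.0034 0.0054 0.0091 0.002  0.0072 0.0089 0.007  0.008
 0.0114]
```

```bash
cat >> kin.py <<'E'
S=[-1,1,-1,1,-1,1,-1];O=[0,0,0,0,0,0,np.pi/2]
def cols(q):
    F=frames(q,S,O); return np.hstack([np.eye(3)[:,2:],F[1][:,[2]],F[3][:,[2]],F[5][:,[2]],F[0][:,:2],F[2][:,:2],F[4][:,:2],F[1][:,:1],F[3][:,:1],F[5][:,:1]])
_A=np.vstack([cols(q) for q in Q]); _b=PT.ravel(); LX=np.linalg.solve(_A.T@_A+1e-7*np.eye(_A.shape[1]),_A.T@_b)
def fk(q): return cols(q)@LX, frames(q,S,O)[-1]
E
python3 - <<'E'
from kin import *
print(LX.round(4)); print(np.linalg.norm((_A@LX-_b).reshape(-1,3),axis=1).round(4) if 0 else np.array([np.linalg.norm(fk(q)[0]-p) for q,p in zip(Q,PT)]).round(4))
E
```

```text
[ 2.582e-01  4.483e-01  4.893e-01  2.818e-01  2.000e-04 -2.180e-02
  1.300e-03 -2.360e-02 -1.000e-04 -5.000e-04 -4.000e-04  2.000e-04
  5.000e-04]
[0.0001 0.0002 0.0002 0.0004 0.0004 0.0003 0.0004 0.0003 0.0003 0.0005
 0.0003]
```

```bash
cat >> kin.py <<'E'
LO=np.array([-2.6,-.5,-1.47,.16,-1.27,.06,-2.6]);HI=np.array([2.6,2.12,1.34,2.42,4.41,2.06,2.6])
def err(q,p,Rt):
    a,b=fk(q); return np.r_[a-p, R.from_matrix(Rt@b.T).as_rotvec()]
def jac(q):
    J=np.zeros((6,7)); h=1e-5
    p0,R0=fk(q)
    for i in range(7):
        d=q.copy(); d[i]+=h; p,Rm=fk(d); J[:3,i]=(p-p0)/h; J[3:,i]=R.from_matrix(Rm@R0.T).as_rotvec()/h
    return J
def ikj3(p,Rt,q3,q0):
    m=[0,1,3,4,5,6]
    f=lambda v: err(np.r_[v[:2],q3,v[2:]],p,Rt)
    r=least_squares(f,np.array(q0)[m],bounds=(LO[m]+.01,HI[m]-.01)) if True else 0
    return np.r_[r.x[:2],q3,r.x[2:]], np.linalg.norm(r.fun)
E
python3 - <<'E'
from kin import *
flip=R.from_euler("z",180,degrees=True)
for nm,Rt in(("A",RS),("B",RS*flip)):
  for k,off in(("slim g",0.),("slim 80",.08),("slim 150",.15)):
    g=SLIM+off*N; M=Rt.as_matrix(); p=g-G*M[:,2]
    for q3 in np.arange(-1.4,1.35,.3):
        b=None
        for q0 in ([.43,.3,0,2.05,.8,.37,-2.3],[0,.3,0,1.9,0,.6,0],[-.3,.3,0,1.9,2.,.6,1],[-.3,.3,0,1.9,-.8,.6,1],[-.3,.3,0,1.9,3.,.6,-1]):
            q0=np.clip(q0,LO+.02,HI-.02); q,e=ikj3(p,Rt.as_matrix(),q3,q0)
            if e<1e-4:
                mg=np.minimum(q-LO,HI-q).min()
                if b is None or mg>b[0]: b=(mg,q)
        if b: print(nm,k,round(q3,2),"margin",round(b[0],2),b[1].round(2))
E
```

```text
A slim g -0.2 margin 0.1 [-0.39  0.23 -0.2   2.07  0.72  0.33 -2.5 ]
A slim g 0.1 margin 0.23 [-0.67  0.22  0.1   2.09  0.55  0.29 -2.36]
A slim g 0.4 margin 0.2 [-0.94  0.23  0.4   2.1   0.34  0.26 -2.18]
A slim g 0.7 margin 0.18 [-1.21  0.26  0.7   2.11  0.01  0.24 -1.89]
A slim g 1.0 margin 0.2 [-1.46  0.35  1.    2.12 -0.51  0.26 -1.42]
A slim g 1.3 margin 0.04 [-1.65  0.59  1.3   2.12 -1.15  0.42 -0.89]
A slim 80 -1.4 margin 0.04 [ 0.71  0.26 -1.4   2.09  0.9   0.58 -2.56]
A slim 80 -1.1 margin 0.18 [ 0.47  0.13 -1.1   2.09  0.68  0.49 -2.42]
A slim 80 -0.8 margin 0.25 [ 0.18  0.08 -0.8   2.1   0.57  0.46 -2.35]
A slim 80 -0.5 margin 0.29 [-0.12  0.05 -0.5   2.11  0.51  0.45 -2.31]
A slim 80 -0.2 margin 0.29 [-0.41  0.04 -0.2   2.13  0.48  0.44 -2.28]
A slim 80 0.1 margin 0.28 [-0.71  0.02  0.1   2.14  0.46  0.43 -2.27]
A slim 80 0.4 margin 0.27 [-1.    0.01  0.4   2.15  0.45  0.43 -2.26]
A slim 80 0.7 margin 0.25 [-1.3  -0.01  0.7   2.17  0.46  0.43 -2.26]
A slim 80 1.0 margin 0.24 [-1.6  -0.03  1.    2.18  0.49  0.44 -2.27]
A slim 80 1.3 margin 0.04 [-1.91 -0.1   1.3   2.18  0
[... 1785 characters left out ...]
1.0 margin 0.24 [-1.6  -0.03  1.    2.18  0.49  0.44  0.87]
B slim 80 1.3 margin 0.04 [-1.91 -0.1   1.3   2.18  0.62  0.47  0.78]
B slim 150 -1.1 margin 0.31 [ 0.58 -0.19 -1.1   2.11 -0.01  0.53  1.3 ]
B slim 150 -0.8 margin 0.3 [ 0.23 -0.14 -0.8   2.12  0.16  0.54  1.13]
B slim 150 -0.5 margin 0.29 [-0.1  -0.13 -0.5   2.13  0.26  0.55  1.05]
B slim 150 -0.2 margin 0.27 [-0.43 -0.13 -0.2   2.15  0.33  0.57  0.98]
B slim 150 0.1 margin 0.26 [-0.75 -0.15  0.1   2.16  0.42  0.59  0.91]
B slim 150 0.4 margin 0.24 [-1.08 -0.18  0.4   2.18  0.52  0.62  0.84]
B slim 150 0.7 margin 0.23 [-1.42 -0.25  0.7   2.19  0.66  0.67  0.73]
B slim 150 1.0 margin 0.02 [-1.83 -0.48  1.    2.2   0.97  0.85  0.53]
```

```bash
cat >> kin.py <<'E'
QC=(LO+HI)/2
def sim(q,wps,null=0.,damp=0.,qn=None,W=None,log=False,step=.006):
    q=np.array(q,float); out=[]
    W=np.ones(7) if W is None else W
    for g,Rt in wps:
        M=Rt.as_matrix(); p=np.asarray(g)-G*M[:,2]
        for it in range(2000):
            e=err(q,p,M); e=np.r_[p-fk(q)[0],e[3:]]
            n=max(np.linalg.norm(e[:3])/step,np.linalg.norm(e[3:])/(step*3)) 
            if n<1e-3: break
            dx=e/max(n,1); J=jac(q); JW=(J*W); A=JW@J.T+damp*np.eye(6); Jp=JW.T@np.linalg.inv(A)
            dq=Jp@dx
            if qn is not None: dq+=(np.eye(7)-Jp@J)@(null*(np.asarray(qn)-q))
            q=np.clip(q+dq,LO+.001,HI-.001)
            if n<=1 and it>500: break
        out.append(q.copy())
    return out
E
python3 - <<'E'
from kin import *
tests=[("0-1",Q[0],[([.45,-.35,.36],Rtool(16.9,0)),([.5,-.045,.3608],R.from_matrix(Rg[1]))],Q[1]),
("1-2",Q[1],[(D[2][0],R.from_matrix(Rg[2]))],Q[2]),
("2-3",Q[2],[(D[3][0],R.from_matrix(Rg[3]))],Q[3]),
("3-4",Q[3],[(D[4][0],R.from_matrix(Rg[4]))],Q[4]),
("4-5",Q[4],[(D[5][0],R.from_matrix(Rg[5]))],Q[5]),
("7-8",Q[7],[(D[8][0],R.from_matrix(Rg[8]))],Q[8]),
]
for n,q,w,t in tests:
    print(n,"true",t.round(2)); print("   mn  ",sim(q,w)[-1].round(2)); print("   mid.02",sim(q,w,null=.01,qn=QC)[-1].round(2)); print("   start",sim(q,w,null=.01,qn=Q[0])[-1].round(2)); print("   zero",sim(q,w,null=.01,qn=np.zeros(7))[-1].round(2))
E
```

```text
0-1 true [ 0.7  -0.15 -0.56  1.74 -0.2   1.29 -1.12]
   mn   [ 0.66 -0.15 -0.53  1.74 -0.19  1.29 -1.12]
   mid.02 [ 0.33 -0.15 -0.23  1.75 -0.14  1.28 -1.17]
   start [ 0.71 -0.15 -0.57  1.74 -0.2   1.29 -1.12]
   zero [ 0.26 -0.15 -0.18  1.76 -0.13  1.28 -1.18]
1-2 true [ 0.64 -0.3  -0.84  2.12 -0.39  0.63 -1.31]
   mn   [ 0.59 -0.28 -0.81  2.12 -0.36  0.62 -1.34]
   mid.02 [ 0.36 -0.25 -0.62  2.13 -0.23  0.61 -1.45]
   start [ 0.65 -0.3  -0.85  2.12 -0.4   0.63 -1.3 ]
   zero [ 0.45 -0.26 -0.7   2.13 -0.27  0.61 -1.41]
2-3 true [ 0.69  0.15 -1.09  2.09  0.47  0.41 -2.03]
   mn   [ 0.66  0.14 -1.06  2.09  0.45  0.4  -2.01]
   mid.02 [ 0.52  0.12 -0.91  2.09  0.37  0.39 -1.95]
   start [ 0.64  0.14 -1.04  2.09  0.44  0.4  -2.01]
   zero [ 0.42  0.1  -0.81  2.09  0.33  0.39 -1.92]
3-4 true [ 0.43  0.3  -0.87  2.05  0.81  0.37 -2.33]
   mn   [ 0.43  0.3  -0.86  2.05  0.81  0.37 -2.33]
   mid.02 [ 0.38  0.29 -0.81  2.05  0.77  0.35 -2.29]
   start [ 0.37  0.29 -0.8   2.05  0.76  0.35 -2.29]
   zero [ 0.06  0.22 -0.45  2.07  0.5   0.29 -2.09]
4-5 true [ 0.79 -0.31 -0.98  2.12 -0.47  0.62 -1.24]
   mn   [ 0.73 -0.29 -0.94  2.12 -0.42  0.61 -1.28]
   mid.02 [ 0.54 -0.25 -0.8   2.13 -0.3   0.59 -1.4 ]
   start [ 0.65 -0.27 -0.88  2.12 -0.37  0.6  -1.34]
   zero [ 0.5  -0.24 -0.77  2.13 -0.27  0.59 -1.42]
7-8 true [ 1.03  0.28 -1.06  1.56  0.25  1.44 -1.56]
   mn   [ 1.03  0.28 -1.06  1.56  0.25  1.44 -1.56]
   mid.02 [ 0.84  0.22 -0.81  1.57  0.16  1.42 -1.49]
   start [ 0.87  0.22 -0.83  1.57  0.17  1.42 -1.5 ]
   zero [ 0.71  0.19 -0.64  1.58  0.11  1.41 -1.46]
```

```bash
cat >> kin.py <<'E'
def simm(q,wps):
    # returns list of q at wps and min margin over subpaths
    out=[]
    for g,Rt in wps:
        q0=q; 
        # subdivide
        p0,R0=fk(np.array(q,float)); g0=p0+G*R0[:,2]; M0=R.from_matrix(R0); dR=(M0.inv()*Rt).as_rotvec(); mg=9
        for k in range(1,7):
            q=sim(q,[(g0+(np.asarray(g)-g0)*k/6,M0*R.from_rotvec(dR*k/6))],step=.02)[-1]; mg=min(mg,np.minimum(q-LO,HI-q).min())
        out.append((q,mg))
    return out
def zr(Rt,a): return Rt*R.from_euler("z",a,degrees=True)
E
cat > plan.py <<'E'
from kin import *
q=Q[-1]
NS=np.array([.5088,-.384,.077])
B=zr(RS,180)
for F in ([.50,.05,.33],[.50,-.15,.33],[.55,-.1,.36],[.6,-.1,.36],[.65,-.15,.36],[.5,-.3,.36]):
  for d in(-1,):
    v=Rtool(0,0)
    w=[(SLIM+.15*N,RS),([.5,.14,.32],Rtool(14,15)),(F,v)]+[(F,zr(v,d*a)) for a in(45,90,135,180)]
    w+=[([.5,.14,.30],zr(Rtool(14,25),180)),(SLIM+.15*N,B),(SLIM+.08*N,B),(SLIM,B),(SLIM+.08*N,B),(SLIM+.15*N,B),([.5,.1,.28],zr(Rtool(10,15),180)),([.5,-.15,.25],zr(Rtool(0,0),180)),(NS+[0,0,.12],zr(Rtool(-9,0),180)),(NS,zr(Rtool(-9,0),180))]
    o=simm(q,w); print(F,d,"minmargin",np.round([m for _,m in o],2)); 
    for i in(2,6,8,10,12,16): print("  ",i,o[i][0].round(2))
E
time python3 plan.py
```

```text
Still running in the background as job /tmp/bash_jobs.1000/c45461775161 (pid 1340). You'll get a notice when it ends.
```

```bash
kill -- -$(cat /tmp/bash_jobs.1000/c45461775161/pid); cat /tmp/bash_jobs.1000/c45461775161/stdout
cat >> kin.py <<'E'
def rz(a): c,s=np.cos(a),np.sin(a); return np.array([[c,-s,0],[s,c,0],[0,0,1.]])
def ry(a): c,s=np.cos(a),np.sin(a); return np.array([[c,0,s],[0,1.,0],[-s,0,c]])
def logm(M): return cv2.Rodrigues(M)[0].ravel()
def err(q,p,Rt):
    a,b=fk(q); return np.r_[a-p, logm(Rt@b.T)]
def jac(q):
    J=np.zeros((6,7)); h=1e-5; p0,R0=fk(q)
    for i in range(7):
        d=q.copy(); d[i]+=h; p,Rm=fk(d); J[:3,i]=(p-p0)/h; J[3:,i]=logm(Rm@R0.T)/h
    return J
def sim(q,wps,step=.01):
    q=np.array(q,float); out=[]
    for g,Rt in wps:
        M=Rt.as_matrix(); p=np.asarray(g)-G*M[:,2]
        for it in range(300):
            e=err(q,p,M); e[:3]*=-1
            n=max(np.linalg.norm(e[:3])/step,np.linalg.norm(e[3:])/(step*5))
            if n<1e-2: break
            q=np.clip(q+np.linalg.pinv(jac(q))@(e/max(n,1)),LO+.001,HI-.001)
        out.append(q.copy())
    return out
E
time timeout 500 python3 plan.py
```

```text
[0.5, 0.05, 0.33] -1 minmargin [0.   0.   0.   0.   0.   0.   0.   0.   0.   0.   0.   0.49 0.   0.
 0.   0.   0.  ]
   2 [-1.44 -0.5   0.56  2.42 -1.27  0.06 -1.14]
   6 [-0.76 -0.5   0.47  2.42 -1.27  0.06 -1.14]
   8 [-0.99 -0.28  0.52  2.4  -1.27  0.1  -1.14]
   10 [-0.94  0.21  0.45  2.19 -1.27  0.06 -1.14]
   12 [-0.05 -0.22 -0.49  2.37 -1.27  0.06 -1.14]
   16 [-0.88  1.01  1.11  2.32 -1.27  0.06 -1.14]
[0.5, -0.15, 0.33] -1 minmargin [0.   0.   0.   0.   0.   0.19 0.   0.   0.   0.   0.   0.   0.   0.
 0.   0.   0.  ]
   2 [-1.13 -0.5   0.55  2.42 -1.27  0.06 -1.14]
   6 [-0.6  -0.5   0.61  2.42 -1.27  0.06 -1.14]
   8 [-0.92 -0.26  0.46  2.39 -1.27  0.13 -1.14]
   10 [-0.14  0.24 -0.3   2.14 -1.27  0.14 -1.14]
   12 [-0.98 -0.27  0.54  2.39 -1.27  0.15 -1.14]
   16 [-0.92  1.1   0.95  2.35 -1.27  0.06 -1.14]
[0.55, -0.1, 0.36] -1 minmargin [0.   0.   0.   0.   0.   0.   0.   0.   0.   0.   0.   0.17 0.02 0.
 0.   0.   0.11]
   2 [-0.57 -0.5   0.68  2.33 -1.27  0.06 -1.14]
   6 [-1.3  -0.33  1.25  1.67  0.2   1.3  -1.14]
   8 [-1.59 -0.39  1.34  2.34 -1.27  0.57 -1.14]
   10 
[... 699 characters left out ...]
-0.94 -0.23  1.25  2.03 -1.27  0.43 -1.14]
   8 [-0.91 -0.26  0.44  2.4  -1.27  0.09 -1.14]
   10 [-0.33  0.22 -0.1   2.16 -1.27  0.18 -1.14]
   12 [-0.43 -0.22 -0.1   2.39 -1.27  0.06 -1.14]
   16 [-0.89  0.94  1.06  2.35 -1.27  0.06 -1.14]
[0.5, -0.3, 0.36] -1 minmargin [0.   0.   0.08 0.37 0.38 0.38 0.   0.   0.   0.   0.2  0.03 0.   0.09
 0.   0.   0.  ]
   2 [-0.39 -0.07  1.01  1.7  -0.35  1.15 -1.14]
   6 [-0.23 -0.46  0.68  2.29  0.65  0.06 -1.14]
   8 [-1.63 -0.5   1.14  2.42  4.41  0.06 -1.14]
   10 [-1.81  1.38  0.95  2.    1.16  0.91 -1.14]
   12 [-1.47  1.1   0.98  1.46  0.44  1.86 -1.14]
   16 [-0.76  1.64  0.97  2.02  1.32  0.93 -1.14]
real	3m56.133s
user	3m56.283s
sys	0m0.324s
```

```bash
cat >> kin.py <<'E'
def jac(q):
    J=np.zeros((6,7)); h=1e-4; p0,R0=fk(q)
    for i in range(7):
        d=q.copy(); d[i]+=h; p,Rm=fk(d); K=Rm@R0.T; J[:3,i]=(p-p0)/h; J[3:,i]=np.array([K[2,1]-K[1,2],K[0,2]-K[2,0],K[1,0]-K[0,1]])/2/h
    return J
E
time timeout 500 python3 plan.py
```

```text
[0.5, 0.05, 0.33] -1 minmargin [0.   0.   0.   0.   0.   0.   0.   0.   0.   0.   0.   0.   0.   0.01
 0.   0.23 0.44]
   2 [ 1.85 -0.5  -1.47  1.58 -0.53  1.58 -1.25]
   6 [ 1.85 -0.5  -1.47  1.58 -0.53  1.58  1.89]
   8 [ 1.01 -0.5  -1.33  2.11 -0.71  0.62  1.88]
   10 [ 1.52 -0.5  -1.47  2.14 -1.15  0.4   2.27]
   12 [ 1.01 -0.5  -1.33  2.11 -0.71  0.62  1.88]
   16 [ 1.26  0.71 -0.97  1.56  0.61  1.2   1.59]
[0.5, -0.15, 0.33] -1 minmargin [0.   0.   0.   0.   0.   0.   0.   0.   0.   0.   0.   0.   0.   0.01
 0.   0.23 0.44]
   2 [ 1.32  0.28 -1.32  1.54  0.28  1.53 -1.57]
   6 [ 1.38  0.38 -1.47  1.54  0.38  1.56  1.49]
   8 [ 1.01 -0.5  -1.33  2.11 -0.71  0.62  1.88]
   10 [ 1.52 -0.5  -1.47  2.14 -1.15  0.4   2.27]
   12 [ 1.01 -0.5  -1.33  2.11 -0.71  0.62  1.88]
   16 [ 1.26  0.71 -0.97  1.56  0.61  1.2   1.59]
[0.55, -0.1, 0.36] -1 minmargin [0.   0.   0.   0.   0.   0.   0.   0.   0.   0.   0.   0.   0.   0.01
 0.   0.23 0.44]
   2 [ 2.33 -0.5  -1.47  1.42 -0.62  1.68 -0.94]
   6 [ 2.33 -0.5  -1.47  1.42 -0.62  1.68  2.2 ]
   8 [ 1.01 -0.5  -1.33  2.11 -0.71  0.62  1.88]

[... 742 characters left out ...]
 2.6  -0.5  -1.47  1.23 -0.78  1.73  2.27]
   8 [ 1.01 -0.5  -1.33  2.11 -0.71  0.62  1.88]
   10 [ 1.52 -0.5  -1.47  2.14 -1.15  0.4   2.27]
   12 [ 1.01 -0.5  -1.33  2.11 -0.71  0.62  1.88]
   16 [ 1.26  0.71 -0.97  1.56  0.61  1.2   1.59]
[0.5, -0.3, 0.36] -1 minmargin [0.   0.   0.07 0.12 0.   0.   0.   0.   0.   0.   0.   0.   0.   0.01
 0.   0.23 0.44]
   2 [ 1.32  0.42 -1.19  1.33  0.39  1.64 -1.38]
   6 [ 1.42  0.58 -1.47  1.32  0.59  1.72  1.64]
   8 [ 1.01 -0.5  -1.33  2.11 -0.71  0.62  1.88]
   10 [ 1.52 -0.5  -1.47  2.14 -1.15  0.4   2.27]
   12 [ 1.01 -0.5  -1.33  2.11 -0.71  0.62  1.88]
   16 [ 1.26  0.71 -0.97  1.56  0.61  1.2   1.59]
real	0m50.675s
user	0m51.184s
sys	0m0.084s
```

```bash
nproc
cat > fast.py <<'E'
import numpy as np
from kin import LX,LO,HI,RS,SLIM,N,Rtool,G,Q,zr,R,fk as fk0
z0,d2,d4,d6,x1,y1,x3,y3,x5,y5,x2,x4,x6=LX
OFF=[np.array([x1,y1,0]),np.array([x2,0,d2]),np.array([x3,y3,0]),np.array([x4,0,d4]),np.array([x5,y5,0]),np.array([x6,0,d6])]
SG=[-1,1,-1,1,-1,1,-1]
def fkj(q):
    Rm=np.eye(3); o=np.array([0,0,z0]); ax=[];os=[]
    c=np.cos(q);s=np.sin(q)
    for i in range(7):
        if i%2==0:
            a=-Rm[:,2]; ax.append(a); os.append(o)
            if i<6: cc,ss=c[i],-s[i]
            else: cc,ss=s[i],c[i]   # angle pi/2-q
            Rm=np.stack([Rm[:,0]*cc+Rm[:,1]*ss,-Rm[:,0]*ss+Rm[:,1]*cc,Rm[:,2]],1)
        else:
            ax.append(Rm[:,1]); os.append(o); cc,ss=c[i],s[i]
            Rm=np.stack([Rm[:,0]*cc-Rm[:,2]*ss,Rm[:,1],Rm[:,0]*ss+Rm[:,2]*cc],1)
        if i<6: o=o+Rm@OFF[i]
    J=np.zeros((6,7)); A=np.array(ax); J[3:]=A.T; J[:3]=np.cross(A,o-np.array(os)).T
    return o,Rm,J
def lg(K):
    v=np.array([K[2,1]-K[1,2],K[0,2]-K[2,0],K[1,0]-K[0,1]])/2; n=np.linalg.norm(v); c=(np.trace(K)-1)/2
    return v if n<1e-9 else v/n*np.arctan2(n,c)
def go(q,g,Rt,step=.02,log=None):
    """follow straight path as controller: rows; returns q, min margin"""
    p0,R0,_=fkj(q); M=Rt.as_matrix(); p1=np.asarray(g)-G*M[:,2]
    rv=(R.from_matrix(R0).inv()*Rt).as_rotvec(); n=int(max(np.linalg.norm(p1-p0)/step,np.linalg.norm(rv)/(step*4),1))+1
    mg=9
    for k in range(1,n+1):
        p=p0+(p1-p0)*k/n; Mk=R0@R.from_rotvec(rv*k/n).as_matrix()
        for _ in range(2):
            a,b,J=fkj(q); q=q+np.linalg.pinv(J)@np.r_[p-a,lg(Mk@b.T)]
        m=np.minimum(q-LO,HI-q).min(); mg=min(mg,m)
        if m<-.3: return q,m
    return q,mg
def run(q,w):
    o=[]
    for g,Rt in w:
        q,m=go(q,g,Rt); o.append((q,m))
    return o
E
python3 - <<'E'
from fast import *
import time
q=Q[3]; print(np.abs(fkj(q)[0]-fk0(q)[0]).max(),np.abs(fkj(q)[1]-fk0(q)[1]).max())
t=time.time(); from kin import D,Rg
print(go(Q[2],D[3][0],R.from_matrix(Rg[3])),Q[3]); print(time.time()-t)
E
```

```text
4
1.1102230246251565e-16 1.1102230246251565e-16
(array([ 0.71094365,  0.16063668, -1.11491852,  2.08565657,  0.48908821,
        0.41195105, -2.04343217]), np.float64(0.25911454719296273)) [ 0.692  0.154 -1.093  2.087  0.473  0.408 -2.031]
0.002722501754760742
```

```bash
cat > search.py <<'E'
from fast import *
from multiprocessing import Pool
NS=np.array([.5088,-.384,.077]); B=zr(RS,180)
q0=Q[-1].copy()
def tail(dz=.15):
    return [([.5,.15,.30],zr(Rtool(14,25),180)),(SLIM+.15*N,B),(SLIM+.08*N,B),(SLIM,B),(SLIM+.08*N,B),(SLIM+.14*N,B),([.5,.12,.28],zr(Rtool(10,15),180)),([.5,-.15,.25],zr(Rtool(0,0),180)),(NS+[0,0,.12],zr(Rtool(-9,0),180)),(NS,zr(Rtool(-9,0),180))]
def one(seed):
    rng=np.random.default_rng(seed); best=(-9,)
    q1,m1=go(q0,SLIM+.13*N,RS)
    q1,m2=go(q1,[.5,.1,.30],Rtool(14,15))
    for _ in range(150):
        k=rng.integers(2,5); w=[]; yaw=0
        for i in range(k):
            yaw=rng.uniform(-200,100); w.append(([rng.uniform(.42,.68),rng.uniform(-.35,.05),rng.uniform(.30,.42)],Rtool(yaw,0)*R.from_euler("xyz",[0,rng.uniform(-20,35),0],degrees=True),yaw))
        ww=[(a.copy() if 0 else a,b) for a,b,_ in w]
        q=q1; ms=[]; ok=True
        for g,Rt in ww+tail():
            q,m=go(q,g,Rt,step=.03); ms.append(m)
            if m<max(.03,best[0]): ok=False;break
        if ok and min(ms)>best[0]: best=(min(ms),[(np.round(a,2).tolist(),round(y),Rt.as_quat().round(4).tolist()) for (a,Rt,y) in w],np.round(ms,2).tolist())
    return best+( (m1,m2),)
if __name__=="__main__":
    with Pool(4) as p: r=p.map(one,range(64),chunksize=1)
    r.sort(key=lambda x:-x[0])
    for x in r[:8]: print(x)
E
time OMP_NUM_THREADS=1 timeout 560 python3 search.py
```

```text
(np.float64(0.13557899495925896), [([0.53, -0.29, 0.41], 60, [0.8508, 0.4953, 0.1516, -0.0883]), ([0.63, -0.17, 0.34], 13, [0.9898, 0.1164, 0.0815, -0.0096]), ([0.45, -0.05, 0.4], 56, [0.8773, 0.4705, -0.083, 0.0445])], [0.14, 0.45, 0.32, 0.22, 0.25, 0.29, 0.34, 0.3, 0.19, 0.32, 0.39, 0.68, 0.77], (np.float64(-0.03748248588856706), np.float64(-0.033518914164530234)))
(np.float64(0.13542180654133923), [([0.46, -0.34, 0.4], -173, [-0.059, 0.997, -0.0029, -0.0492]), ([0.61, -0.27, 0.31], -162, [-0.1568, 0.9812, -0.0177, -0.111]), ([0.43, -0.03, 0.32], 69, [0.8185, 0.5597, -0.107, 0.0731])], [0.14, 0.17, 0.2, 0.23, 0.27, 0.31, 0.34, 0.33, 0.31, 0.34, 0.4, 0.67, 0.73], (np.float64(-0.03748248588856706), np.float64(-0.033518914164530234)))
(np.float64(0.1352969437539997), [([0.49, -0.32, 0.3], 72, [0.7859, 0.5707, 0.1925, -0.1398]), ([0.61, -0.03, 0.33], 57, [0.8735, 0.4754, 0.0922, -0.0502]), ([0.48, -0.06, 0.4], 21, [0.9808, 0.1798, 0.0745, -0.0137])], [0.14, 0.52, 0.4, 0.23, 0.26, 0.31, 0.34, 0.33, 0.31, 0.34, 0.4, 0.67, 0.74], (np.float64(-0.03748248588856706), np.float64(-0.0335189141
[... 1072 characters left out ...]
6220092203), [([0.5, -0.23, 0.35], -194, [0.1261, 0.9916, -0.0035, 0.0272]), ([0.48, -0.18, 0.39], 20, [0.9806, 0.1754, -0.0858, 0.0153])], [0.13, 0.29, 0.22, 0.26, 0.31, 0.34, 0.33, 0.22, 0.33, 0.39, 0.68, 0.76], (np.float64(-0.03748248588856706), np.float64(-0.033518914164530234)))
(np.float64(0.12733575159816146), [([0.43, -0.11, 0.36], -180, [-0.0043, 0.9977, -0.0003, -0.0672]), ([0.67, -0.24, 0.31], 52, [0.8982, 0.4396, 0.0098, -0.0048]), ([0.61, -0.12, 0.3], 40, [0.9343, 0.341, -0.0975, 0.0356])], [0.13, 0.39, 0.36, 0.26, 0.26, 0.31, 0.34, 0.33, 0.28, 0.33, 0.4, 0.67, 0.75], (np.float64(-0.03748248588856706), np.float64(-0.033518914164530234)))
real	0m16.935s
user	1m4.428s
sys	0m0.097s
```

```bash
cat > s1.py <<'E'
from fast import *
q0=Q[-1].copy(); rng=np.random.default_rng(1); r=[]
p,Rm,_=fkj(q0); g0=p+G*Rm[:,2]
for _ in range(3000):
    g=[rng.uniform(.44,.54),rng.uniform(0,.24),rng.uniform(.2,.34)]; yaw,pi=rng.uniform(-10,50),rng.uniform(5,40)
    q,m=go(q0,g,Rtool(yaw,pi),step=.03); m2=np.minimum(q-LO,HI-q).min()
    r.append((m,m2,np.round(g,2).tolist(),round(yaw),round(pi),q.round(2).tolist()))
r.sort(key=lambda x:-(min(x[1],.25)+20*min(x[0],.001)))
for x in r[:8]: print(x)
E
python3 s1.py
```

```text
(np.float64(0.10161212235826567), np.float64(0.34142590293431596), [0.52, 0.07, 0.27], 49, 39, [0.87, -0.16, -0.68, 2.06, -0.83, 0.99, -0.14])
(np.float64(0.059774982457884596), np.float64(0.38886620581203846), [0.49, 0.0, 0.27], 48, 15, [1.2, -0.09, -1.08, 1.85, -0.32, 1.19, -0.51])
(np.float64(0.04755733712306848), np.float64(0.2884601042362772), [0.5, 0.01, 0.23], 30, 25, [1.14, -0.21, -0.96, 2.06, -0.57, 0.93, -0.59])
(np.float64(0.07439088564533192), np.float64(0.2863312989114042), [0.46, 0.01, 0.21], 48, 28, [0.96, -0.19, -0.7, 2.13, -0.65, 1.02, -0.16])
(np.float64(0.06990888469026824), np.float64(0.29163667861327447), [0.52, 0.18, 0.22], 38, 34, [0.97, -0.21, -1.12, 2.11, -0.74, 0.7, -0.62])
(np.float64(0.058373427940251965), np.float64(0.2795095910548299), [0.52, 0.01, 0.32], 39, 37, [0.94, -0.22, -0.64, 1.99, -0.77, 1.04, -0.31])
(np.float64(0.04346209991247618), np.float64(0.29890949848642734), [0.46, 0.01, 0.31], 47, 13, [1.11, -0.2, -0.95, 1.83, -0.36, 1.31, -0.52])
(np.float64(0.0672446987622638), np.float64(0.33811583365468545), [0.52, 0.02, 0.22], 35, 30, [1.08, -0.16, -0.91, 2.08, -0.64, 0.87, -0.45])
```

Run:
```python
from h import *
s=show()
print(row(s,[.52,.07,.27],Rtool(49,39)))
print(row(s,[.524,.17,.215],Rtool(38,37)))
```

```text
t 15.15 grasp [0.5265 0.2413 0.1821] x [0.783 0.222 0.58 ] z [ 0.556  0.166 -0.814] F [-0.21 -0.01 -0.31] w 0.0655 q [ 1.151 -0.499 -1.467  2.135 -0.834  0.541 -1.138]
({'x': 0.0089, 'y': 0.1794, 'z': -0.1006, 'rx': 0.0545, 'ry': 0.0092, 'rz': -0.0734}, np.float64(3.294402180350947), np.float64(3.090174542122729))
({'x': 0.0018, 'y': 0.0788, 'z': -0.0388, 'rx': 0.0351, 'ry': 0.004, 'rz': -0.0497}, np.float64(1.4055158125516634), np.float64(2.0506559458651594))
```

Call:
drive_tool(
  plan=[
    {"x":0.0022,"y":0.045,"z":-0.025,"rx":0.0136,"ry":0.0023,"rz":-0.0184,"fingers":0.75},
    {"x":0.0045,"y":0.09,"z":-0.05,"rx":0.0272,"ry":0.0046,"rz":-0.0367,"fingers":0.75},
    {"x":0.0067,"y":0.135,"z":-0.075,"rx":0.0409,"ry":0.0069,"rz":-0.055,"fingers":0.75},
    {"x":0.0089,"y":0.179,"z":-0.1,"rx":0.0545,"ry":0.0092,"rz":-0.0734,"fingers":0.75},
    {"x":0.0089,"y":0.179,"z":-0.1,"rx":0.0545,"ry":0.0092,"rz":-0.0734,"fingers":0.75},
    {"x":0.0089,"y":0.179,"z":-0.1,"rx":0.0545,"ry":0.0092,"rz":-0.0734,"fingers":0.75},
  ],
)

```text
time: 15.9
ee_pos: [0.4992, 0.047, 0.3087]
eef_rot: [0.858, 0.391, 0.303, -0.139]
ft_force: [-0.3, 1.0, -0.3]
width: 0.0651
```

Run:
```python
from h import *
s=show()
np.save("q.npy",s["joint_positions"])
```

```text
t 15.9 grasp [0.5202 0.0713 0.2691] x [0.51  0.586 0.629] z [ 0.412  0.475 -0.777] F [-0.33  1.01 -0.34] w 0.0651 q [ 0.839 -0.145 -0.664  2.054 -0.825  0.976 -0.149]
```

```bash
cat > s2.py <<'E'
from fast import *
from search import tail
from multiprocessing import Pool
q0=np.load("q.npy")
def one(seed):
    rng=np.random.default_rng(seed); best=(-9,)
    for _ in range(150):
        k=[0,1,1,2][rng.integers(0,4)] if seed else 0; w=[]
        for i in range(k):
            yaw,pi=rng.uniform(0,200),rng.uniform(-20,35); w.append(([rng.uniform(.42,.6),rng.uniform(-.3,.08),rng.uniform(.28,.36)],Rtool(yaw,0)*R.from_euler("y",pi,degrees=True),round(yaw),round(pi)))
        q=q0; ms=[]; qs=[]; ok=True
        for g,Rt in [(a[0],a[1]) for a in w]+tail():
            q,m=go(q,g,Rt,step=.03); ms.append(m); qs.append(q.round(2).tolist())
            if m<max(.03,best[0]): ok=False;break
        if ok and min(ms)>best[0]: best=(min(ms),[(np.round(a[0],2).tolist(),a[2],a[3]) for a in w],np.round(ms,2).tolist(),qs)
        if not seed: print("direct",np.round(ms,2),qs); break
    return best
if __name__=="__main__":
    with Pool(4) as p: r=p.map(one,range(64),chunksize=1)
    r.sort(key=lambda x:-x[0]+(.03*len(x[1]) if len(x)>1 else 0))
    for x in r[:6]: print(x[:3])
    for q in r[0][3]: print(q)
E
time OMP_NUM_THREADS=1 timeout 560 python3 s2.py
```

```text
direct [0.24 0.24 0.13 0.31 0.21 0.03] [[0.49, -0.26, -0.76, 1.96, -0.2, 0.94, 1.61], [0.56, -0.18, -1.08, 2.11, 0.0, 0.53, 1.28], [0.61, 0.19, -1.27, 2.09, 0.78, 0.52, 0.65], [0.32, 0.4, -1.0, 2.04, 1.16, 0.53, 0.37], [0.6, 0.18, -1.26, 2.09, 0.77, 0.52, 0.66], [0.7, -0.18, -1.21, 2.11, -0.01, 0.5, 1.3]]
(np.float64(0.25358232726192287), [([0.59, -0.28, 0.31], 14, -11)], [0.33, 0.25, 0.26, 0.31, 0.34, 0.33, 0.25, 0.33, 0.4, 0.68, 0.76])
(np.float64(0.2530032132217549), [([0.51, -0.11, 0.28], 27, -12)], [0.38, 0.25, 0.26, 0.31, 0.34, 0.33, 0.28, 0.33, 0.4, 0.67, 0.75])
(np.float64(0.2523926139371603), [([0.48, -0.02, 0.32], 101, -12)], [0.37, 0.25, 0.26, 0.31, 0.34, 0.33, 0.27, 0.33, 0.4, 0.67, 0.75])
(np.float64(0.2756585997507709), [([0.58, -0.17, 0.32], 103, 30), ([0.56, -0.02, 0.34], 31, -6)], [0.3, 0.35, 0.28, 0.28, 0.3, 0.33, 0.32, 0.3, 0.34, 0.4, 0.64, 0.66])
(np.float64(0.275630700790219), [([0.53, -0.26, 0.32], 122, 10), ([0.55, 0.01, 0.32], 15, -3)], [0.4, 0.42, 0.28, 0.28, 0.3, 0.33, 0.32, 0.3, 0.34, 0.4, 0.64, 0.66])
(np.float64(0.27433708617433233), [([0.51, -0.28, 0.32], 100, 13), ([0.58, -0.2, 0.29], 26, -18)], [0.4, 0.32, 0.27, 0.28, 0.3, 0.33, 0.32, 0.3, 0.34, 0.4, 0.64, 0.67])
[0.63, 0.52, -0.51, 1.11, 0.32, 1.73, -1.13]
[0.38, -0.25, -0.68, 1.96, -0.15, 0.94, 1.57]
[0.42, -0.16, -0.97, 2.12, 0.08, 0.53, 1.21]
[0.47, 0.13, -1.11, 2.09, 0.68, 0.49, 0.72]
[0.24, 0.36, -0.9, 2.04, 1.1, 0.49, 0.4]
[0.48, 0.14, -1.12, 2.09, 0.69, 0.49, 0.72]
[0.63, -0.16, -1.15, 2.11, 0.05, 0.51, 1.25]
[0.62, -0.12, -0.89, 1.86, -0.07, 1.1, 1.5]
[0.8, 0.15, -0.65, 1.69, 0.1, 1.33, 1.7]
[0.94, 0.43, -0.49, 1.46, 0.2, 1.3, 1.85]
[0.92, 0.54, -0.46, 1.58, 0.26, 1.09, 1.81]
real	0m25.263s
user	1m37.640s
sys	0m0.119s
```

Run:
```python
from h import *
s=show()
print(row(s,[.48,-.02,.32],Rtool(101,0)*R.from_euler("y",-12,degrees=True)))
```

```text
t 15.9 grasp [0.5202 0.0713 0.2691] x [0.51  0.586 0.629] z [ 0.412  0.475 -0.777] F [-0.33  1.01 -0.34] w 0.0651 q [ 0.839 -0.145 -0.664  2.054 -0.825  0.976 -0.149]
({'x': -0.0056, 'y': 0.0211, 'z': -0.0832, 'rx': 0.0346, 'ry': -0.1316, 'rz': -0.145}, np.float64(1.3765585491718861), np.float64(6.688565033208009))
```

Call:
drive_tool(
  plan=[
    {"x":-0.0056,"y":0.021,"z":-0.083,"rx":0.0346,"ry":-0.1316,"rz":-0.145,"fingers":0.75},
    {"x":-0.0056,"y":0.021,"z":-0.083,"rx":0.0346,"ry":-0.1316,"rz":-0.145,"fingers":0.75},
    {"x":-0.0056,"y":0.021,"z":-0.083,"rx":0.0346,"ry":-0.1316,"rz":-0.145,"fingers":0.75},
    {"x":-0.0056,"y":0.021,"z":-0.083,"rx":0.0346,"ry":-0.1316,"rz":-0.145,"fingers":0.75},
    {"x":-0.0056,"y":0.021,"z":-0.083,"rx":0.0346,"ry":-0.1316,"rz":-0.145,"fingers":0.75},
    {"x":-0.0056,"y":0.021,"z":-0.083,"rx":0.0346,"ry":-0.1316,"rz":-0.145,"fingers":0.75},
    {"x":-0.0056,"y":0.021,"z":-0.083,"rx":0.0346,"ry":-0.1316,"rz":-0.145,"fingers":0.75},
    {"x":-0.0056,"y":0.021,"z":-0.083,"rx":0.0346,"ry":-0.1316,"rz":-0.145,"fingers":0.75},
  ],
)

```text
time: 16.9
ee_pos: [0.4777, -0.0072, 0.3697]
eef_rot: [0.631, 0.769, -0.066, 0.082]
ft_force: [-0.4, 0.1, 0.1]
width: 0.0656
```

Run:
```python
from h import *
from fast import *
from search import tail
s=show(); q=s["joint_positions"]; np.save("q.npy",q)
for i,(g,Rt) in enumerate(tail()):
    if i<2: print(row(s,g,Rt))
    q,m=go(q,g,Rt); print(i,round(m,2),q.round(2))
```

```text
t 16.9 grasp [ 0.4799 -0.0176  0.3198] x [-0.191  0.959 -0.209] z [ 0.043 -0.205 -0.978] F [-0.36  0.12  0.14] w 0.0656 q [ 0.696 -0.008 -0.88   1.701  0.206  1.443 -0.013]
({'x': 0.1504, 'y': 0.031, 'z': -0.0081, 'rx': -0.0818, 'ry': -0.0275, 'rz': -0.2447}, np.float64(2.460083100337062), np.float64(8.729487328347675))
0 0.25 [ 0.38 -0.24 -0.67  1.96 -0.15  0.94  1.56]
({'x': 0.2539, 'y': 0.0557, 'z': 0.0582, 'rx': -0.1052, 'ry': -0.0483, 'rz': -0.2421}, np.float64(4.261127106186328), np.float64(9.02808347292294))
1 0.26 [ 0.41 -0.16 -0.96  2.12  0.09  0.53  1.2 ]
2 0.31 [ 0.44  0.13 -1.08  2.09  0.67  0.49  0.73]
3 0.34 [ 0.22  0.35 -0.88  2.04  1.09  0.48  0.4 ]
4 0.33 [ 0.46  0.13 -1.09  2.09  0.67  0.49  0.73]
5 0.3 [ 0.57 -0.14 -1.11  2.11  0.09  0.51  1.21]
6 0.33 [ 0.58 -0.12 -0.85  1.86 -0.07  1.1   1.49]
7 0.39 [ 0.77  0.15 -0.61  1.69  0.09  1.33  1.71]
8 0.66 [ 0.91  0.42 -0.45  1.47  0.19  1.3   1.86]
9 0.74 [ 0.9   0.53 -0.43  1.58  0.24  1.08  1.83]
```

Call:
drive_tool(
  plan=[
    {"x":0.0167,"y":0.0034,"z":-0.0009,"rx":-0.0091,"ry":-0.0031,"rz":-0.0272,"fingers":0.75},
    {"x":0.0334,"y":0.0069,"z":-0.0018,"rx":-0.0182,"ry":-0.0061,"rz":-0.0544,"fingers":0.75},
    {"x":0.0501,"y":0.0103,"z":-0.0027,"rx":-0.0273,"ry":-0.0092,"rz":-0.0816,"fingers":0.75},
    {"x":0.0668,"y":0.0138,"z":-0.0036,"rx":-0.0364,"ry":-0.0122,"rz":-0.1088,"fingers":0.75},
    {"x":0.0836,"y":0.0172,"z":-0.0045,"rx":-0.0454,"ry":-0.0153,"rz":-0.1359,"fingers":0.75},
    {"x":0.1003,"y":0.0207,"z":-0.0054,"rx":-0.0545,"ry":-0.0183,"rz":-0.1631,"fingers":0.75},
    {"x":0.117,"y":0.0241,"z":-0.0063,"rx":-0.0636,"ry":-0.0214,"rz":-0.1903,"fingers":0.75},
    {"x":0.1337,"y":0.0276,"z":-0.0072,"rx":-0.0727,"ry":-0.0244,"rz":-0.2175,"fingers":0.75},
    {"x":0.1504,"y":0.031,"z":-0.0081,"rx":-0.0818,"ry":-0.0275,"rz":-0.2447,"fingers":0.75},
    {"x":0.1504,"y":0.031,"z":-0.0081,"rx":-0.0818,"ry":-0.0275,"rz":-0.2447,"fingers":0.75},
    {"x":0.1504,"y":0.031,"z":-0.0081,"rx":-0.0818,"ry":-0.0275,"rz":-0.2447,"fingers":0.75},
  ],
)

```text
time: 18.27
ee_pos: [0.4798, 0.1414, 0.3466]
eef_rot: [-0.114, 0.97, 0.026, 0.215]
ft_force: [-0.6, -0.3, -0.4]
width: 0.0653
```

Run:
```python
from h import *
from fast import *
from search import tail
s=show(); q=s["joint_positions"]; np.save("q.npy",q)
for i,(g,Rt) in enumerate(tail()[1:4]):
    if i<1: print(row(s,g,Rt))
    q,m=go(q,g,Rt); print(i,round(m,2),q.round(2))
```

```text
t 18.275 grasp [0.5008 0.1465 0.3003] x [-0.882 -0.21  -0.422] z [ 0.41   0.1   -0.907] F [-0.59 -0.31 -0.39] w 0.0653 q [ 0.392 -0.246 -0.678  1.96  -0.155  0.941  1.564]
({'x': 0.0111, 'y': 0.0897, 'z': 0.0906, 'rx': -0.003, 'ry': -0.0279, 'rz': -0.0058}, np.float64(2.0474842261097113), np.float64(0.9629676972059619))
0 0.26 [ 0.43 -0.16 -0.97  2.12  0.08  0.53  1.21]
1 0.31 [ 0.46  0.13 -1.09  2.09  0.67  0.49  0.73]
2 0.34 [ 0.23  0.36 -0.89  2.04  1.09  0.48  0.4 ]
```

Matches the model. On to the slant pre-grasp above the slim barrel.

Call:
drive_tool(
  plan=[
    {"x":0.004,"y":0.03,"z":0.03,"rx":-0.001,"ry":-0.0093,"rz":-0.002,"fingers":0.75},
    {"x":0.0074,"y":0.06,"z":0.06,"rx":-0.002,"ry":-0.0186,"rz":-0.004,"fingers":0.75},
    {"x":0.0111,"y":0.0897,"z":0.0906,"rx":-0.003,"ry":-0.0279,"rz":-0.0058,"fingers":0.75},
    {"x":0.0111,"y":0.0897,"z":0.0906,"rx":-0.003,"ry":-0.0279,"rz":-0.0058,"fingers":0.75},
    {"x":0.0111,"y":0.0897,"z":0.0906,"rx":-0.003,"ry":-0.0279,"rz":-0.0058,"fingers":0.75},
  ],
)

```text
time: 18.9
ee_pos: [0.4865, 0.2347, 0.2602]
eef_rot: [-0.132, 0.945, 0.041, 0.298]
ft_force: [0.6, -0.1, 0.5]
width: 0.0653
```

Run:
```python
from h import *
from bench import viewer
c=viewer.camera("side"); cv2.imwrite("pics/s6.png",c["color"][:,:,::-1])
s=show(); B=RS*R.from_euler("z",180,degrees=True)
print(row(s,SLIM+.05*N,B))
print(row(s,SLIM,B))
```

```text
t 18.95 grasp [0.5149 0.2425 0.2188] x [-0.787 -0.225 -0.574] z [ 0.552  0.156 -0.819] F [-0.35 -0.71 -0.09] w 0.0652 q [ 0.427 -0.161 -0.969  2.115  0.076  0.531  1.218]
({'x': 0.0006, 'y': 0.0008, 'z': 0.1005, 'rx': 0.0, 'ry': 0.0001, 'rz': 0.0004}, np.float64(1.607460645407408), np.float64(0.01235459112876921))
({'x': 0.0006, 'y': 0.0008, 'z': 0.1505, 'rx': 0.0, 'ry': 0.0001, 'rz': 0.0004}, np.float64(2.407435490967552), np.float64(0.01235459112876921))
```

View pics/s6.png

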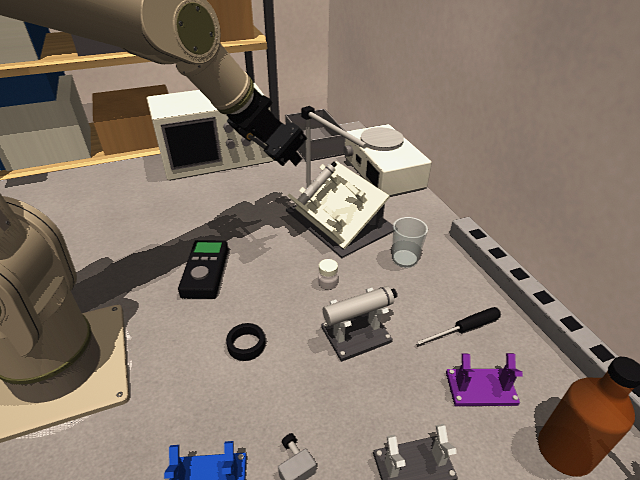

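Call:
drive_tool(
  plan=[
    {"x":0.0006,"y":0.0008,"z":0.025,"rx":0,"ry":0,"rz":0.0004,"fingers":0.75},
    {"x":0.0006,"y":0.0008,"z":0.05,"rx":0,"ry":0,"rz":0.0004,"fingers":0.75},
    {"x":0.0006,"y":0.0008,"z":0.075,"rx":0,"ry":0,"rz":0.0004,"fingers":0.75},
    {"x":0.0006,"y":0.0008,"z":0.1,"rx":0,"ry":0,"rz":0.0004,"fingers":0.75},
    {"x":0.0006,"y":0.0008,"z":0.1,"rx":0,"ry":0,"rz":0.0004,"fingers":0.75},
    {"x":0.0006,"y":0.0008,"z":0.1,"rx":0,"ry":0,"rz":0.0004,"fingers":0.75},
  ],
)

```text
time: 19.7
ee_pos: [0.5406, 0.2519, 0.1783]
eef_rot: [-0.132, 0.944, 0.042, 0.298]
ft_force: [-0.5, -0.1, -0.0]
width: 0.0653
```

Run:
```python
from h import *
s=show(); B=RS*R.from_euler("z",180,degrees=True)
print(row(s,SLIM,B))
```

```text
t 19.7 grasp [0.5687 0.2599 0.1366] x [-0.787 -0.225 -0.574] z [ 0.552  0.157 -0.819] F [-0.49 -0.12 -0.03] w 0.0653 q [ 0.377  0.23  -1.034  2.077  0.872  0.494  0.572]
({'x': -0.0003, 'y': -0.0013, 'z': 0.0507, 'rx': 0.0002, 'ry': 0.0001, 'rz': 0.0003}, np.float64(0.8113672910473251), np.float64(0.013368664354019602))
```

Call:
drive_tool(
  plan=[
    {"x":0,"y":-0.001,"z":0.015,"rx":0,"ry":0,"rz":0,"fingers":0.75},
    {"x":0,"y":-0.001,"z":0.03,"rx":0,"ry":0,"rz":0,"fingers":0.75},
    {"x":0,"y":-0.001,"z":0.042,"rx":0,"ry":0,"rz":0,"fingers":0.75},
    {"x":0,"y":-0.001,"z":0.0505,"rx":0,"ry":0,"rz":0,"fingers":0.75},
    {"x":0,"y":-0.001,"z":0.0505,"rx":0,"ry":0,"rz":0,"fingers":0.5},
    {"x":0,"y":-0.001,"z":0.0505,"rx":0,"ry":0,"rz":0,"fingers":0.1},
    {"x":0,"y":-0.001,"z":0.0505,"rx":0,"ry":0,"rz":0,"fingers":0.1},
    {"x":0,"y":-0.001,"z":0.0505,"rx":0,"ry":0,"rz":0,"fingers":0.1},
    {"x":0,"y":-0.001,"z":0.0505,"rx":0,"ry":0,"rz":0,"fingers":0.1},
    {"x":0,"y":-0.001,"z":0.0505,"rx":0,"ry":0,"rz":0,"fingers":0.1},
  ],
  squeeze=25,
)

```text
time: 20.95
ee_pos: [0.5687, 0.2584, 0.1359]
eef_rot: [-0.132, 0.945, 0.041, 0.298]
ft_force: [-2.5, -3.4, 3.2]
width: 0.023
```

Run:
```python
from h import *
from fast import *
from search import tail
s=show(); B=RS*R.from_euler("z",180,degrees=True)
q=s["joint_positions"]
for g,Rt in tail()[5:]:
    print(row(s,g,Rt)[0]); q,m=go(q,g,Rt); print(round(m,2),q.round(2))
```

```text
t 20.95 grasp [0.5968 0.2663 0.0942] x [-0.788 -0.225 -0.573] z [ 0.552  0.156 -0.819] F [-2.51 -3.42  3.16] w 0.023 q [ 0.24   0.362 -0.903  2.043  1.105  0.488  0.394]
{'x': -0.001, 'y': 0.0003, 'z': -0.1405, 'rx': 0.0, 'ry': -0.0, 'rz': 0.0004}
0.25 [ 0.62 -0.15 -1.15  2.11  0.05  0.51  1.24]
{'x': -0.0148, 'y': -0.1131, 'z': -0.2254, 'rx': 0.0068, 'ry': 0.0555, 'rz': 0.0151}
0.33 [ 0.63 -0.12 -0.89  1.86 -0.08  1.1   1.5 ]
{'x': 0.0515, 'y': -0.3741, 'z': -0.2369, 'rx': 0.0133, 'ry': 0.0966, 'rz': 0.0429}
0.39 [ 0.81  0.15 -0.66  1.69  0.1   1.33  1.7 ]
{'x': 0.1277, 'y': -0.6014, 'z': -0.2253, 'rx': 0.0209, 'ry': 0.0957, 'rz': 0.0671}
0.67 [ 0.94  0.43 -0.49  1.46  0.21  1.3   1.85]
{'x': 0.1965, 'y': -0.6013, 'z': -0.1269, 'rx': 0.0209, 'ry': 0.0957, 'rz': 0.0671}
0.76 [ 0.93  0.54 -0.47  1.58  0.26  1.09  1.81]
```

Call:
drive_tool(
  plan=[
    {"x":0,"y":0,"z":-0.01,"rx":0,"ry":0,"rz":0,"fingers":0.1},
    {"x":0,"y":0,"z":-0.03,"rx":0,"ry":0,"rz":0,"fingers":0.1},
    {"x":0,"y":0,"z":-0.05,"rx":0,"ry":0,"rz":0,"fingers":0.1},
    {"x":0,"y":0,"z":-0.07,"rx":0,"ry":0,"rz":0,"fingers":0.1},
    {"x":0,"y":0,"z":-0.09,"rx":0,"ry":0,"rz":0,"fingers":0.1},
    {"x":0,"y":0,"z":-0.11,"rx":0,"ry":0,"rz":0,"fingers":0.1},
    {"x":0,"y":0,"z":-0.13,"rx":0,"ry":0,"rz":0,"fingers":0.1},
    {"x":0,"y":0,"z":-0.145,"rx":0,"ry":0,"rz":0,"fingers":0.1},
    {"x":0,"y":0,"z":-0.145,"rx":0,"ry":0,"rz":0,"fingers":0.1},
  ],
)

```text
time: 22.08
ee_pos: [0.4884, 0.2364, 0.2554]
eef_rot: [-0.133, 0.944, 0.041, 0.299]
ft_force: [0.6, 1.2, -0.7]
width: 0.023
```

Run:
```python
from h import *
from fast import *
from search import tail
from bench import viewer
c=viewer.camera("side"); cv2.imwrite("pics/s7.png",c["color"][:,:,::-1])
s=show(); 
q=s["joint_positions"]
for g,Rt in tail()[6:]:
    print(row(s,g,Rt)); q,m=go(q,g,Rt); print(round(m,2),q.round(2))
```

```text
t 22.125 grasp [0.5166 0.2444 0.2129] x [-0.787 -0.227 -0.574] z [ 0.552  0.157 -0.819] F [ 0.52  0.1  -1.32] w 0.023 q [ 0.603 -0.174 -1.127  2.114  0.014  0.512  1.275]
({'x': -0.0148, 'y': -0.1138, 'z': -0.0804, 'rx': 0.0068, 'ry': 0.0556, 'rz': 0.0153}, np.float64(2.2425719014517798), np.float64(1.954845658797431))
0.32 [ 0.62 -0.12 -0.89  1.86 -0.07  1.1   1.5 ]
({'x': 0.0519, 'y': -0.3747, 'z': -0.0921, 'rx': 0.0133, 'ry': 0.0967, 'rz': 0.0431}, np.float64(6.229137905409562), np.float64(3.5916158988871625))
0.39 [ 0.8   0.15 -0.65  1.69  0.09  1.33  1.7 ]
({'x': 0.1284, 'y': -0.602, 'z': -0.0806, 'rx': 0.021, 'ry': 0.0958, 'rz': 0.0673}, np.float64(9.932096393597751), np.float64(4.003320176513674))
0.67 [ 0.94  0.43 -0.48  1.46  0.2   1.3   1.85]
({'x': 0.1973, 'y': -0.6018, 'z': 0.0176, 'rx': 0.021, 'ry': 0.0958, 'rz': 0.0673}, np.float64(10.136309765706686), np.float64(4.003320176513674))
0.75 [ 0.92  0.54 -0.46  1.58  0.26  1.09  1.81]
```

View pics/s7.png

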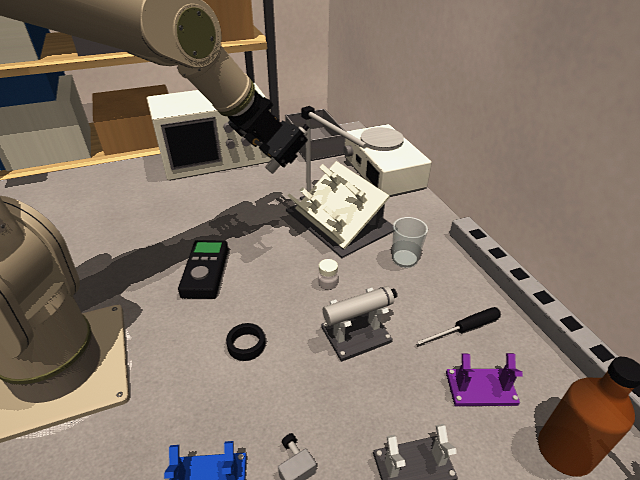

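Call:
drive_tool(
  plan=[
    {"x":-0.005,"y":-0.038,"z":-0.027,"rx":0.0023,"ry":0.0185,"rz":0.005,"fingers":0.1},
    {"x":-0.01,"y":-0.076,"z":-0.054,"rx":0.0045,"ry":0.037,"rz":0.01,"fingers":0.1},
    {"x":-0.0148,"y":-0.1138,"z":-0.0804,"rx":0.0068,"ry":0.0556,"rz":0.0153,"fingers":0.1},
    {"x":0.002,"y":-0.165,"z":-0.083,"rx":0.008,"ry":0.064,"rz":0.021,"fingers":0.1},
    {"x":0.015,"y":-0.215,"z":-0.085,"rx":0.009,"ry":0.072,"rz":0.026,"fingers":0.1},
    {"x":0.027,"y":-0.27,"z":-0.088,"rx":0.011,"ry":0.08,"rz":0.032,"fingers":0.1},
    {"x":0.04,"y":-0.322,"z":-0.09,"rx":0.012,"ry":0.088,"rz":0.0375,"fingers":0.1},
    {"x":0.0519,"y":-0.3747,"z":-0.0921,"rx":0.0133,"ry":0.0967,"rz":0.0431,"fingers":0.1},
    {"x":0.068,"y":-0.42,"z":-0.09,"rx":0.015,"ry":0.0965,"rz":0.048,"fingers":0.1},
    {"x":0.085,"y":-0.47,"z":-0.088,"rx":0.0165,"ry":0.0963,"rz":0.053,"fingers":0.1},
    {"x":0.1,"y":-0.515,"z":-0.086,"rx":0.018,"ry":0.096,"rz":0.058,"fingers":0.1},
    {"x":0.115,"y":-0.56,"z":-0.083,"rx":0.0195,"ry":0.096,"rz":0.063,"fingers":0.1},
  ],
)

```text
time: 23.62
ee_pos: [0.5063, -0.3433, 0.2543]
eef_rot: [0.065, 0.998, 0.001, -0.002]
ft_force: [0.6, -0.2, -0.5]
width: 0.0232
```

Run:
```python
from h import *
s=show(); 
print(row(s,[.5088,-.384,.197],Rtool(-9,0)*R.from_euler("z",180,degrees=True)))
```

```text
t 23.625 grasp [ 0.5061 -0.3432  0.2033] x [-0.991  0.131  0.004] z [-0.004  0.001 -1.   ] F [ 0.57 -0.23 -0.54] w 0.0232 q [ 0.899  0.369 -0.481  1.527  0.174  1.293  1.837]
({'x': -0.0078, 'y': -0.0401, 'z': 0.0063, 'rx': 0.0002, 'ry': -0.0006, 'rz': 0.0041}, np.float64(0.6607174281658801), np.float64(0.14070746530026054))
```

Run:
```python
from h import *
from bench import viewer
c=viewer.camera("wrist"); s=show(); cv2.imwrite("pics/w8.png",c["color"][:,:,::-1]); fitgrip(c,.012,s,.059)
t=viewer.camera("top"); np.savez("pics/top8.npz",**t)
for n,cc in(("wrist",c),):
    P,ok=cloud(cc); P=P[ok]; q=P[np.linalg.norm(P[:,:2]-[.509,-.384],axis=1)<.075]
    b=q[(q[:,2]>.007)&(q[:,2]<.016)]; print(len(b))
    if len(b)>100: print(cv2.minAreaRect((b[:,:2]*1000).astype(np.float32)))
    tt=q[(q[:,2]>.05)&(q[:,2]<.1)]; print(len(tt), tt[:,:2].min(0) if len(tt) else 0, tt[:,:2].max(0) if len(tt) else 0)
```

```text
t 23.675 grasp [ 0.5036 -0.3502  0.201 ] x [-0.99   0.139  0.006] z [-0.006 -0.    -1.   ] F [-5.63 -5.43 -3.22] w 0.0234 q [ 0.903  0.374 -0.474  1.523  0.178  1.292  1.839]
held: c-g tool [ 0.      0.0069 -0.0023] axis in tool [ 0.9999 -0.0051  0.0135] pitch -0.4 yaw 172.3 4159 0.0006 end+ [0.0531 0.0538 0.0542]
3543
((508.5673828125, -384.9628601074219), (67.32563018798828, 110.25579071044922), 80.5090560913086)
1112 [ 0.46240092 -0.41078183] [ 0.55211336 -0.36107774]
```

View pics/w8.png

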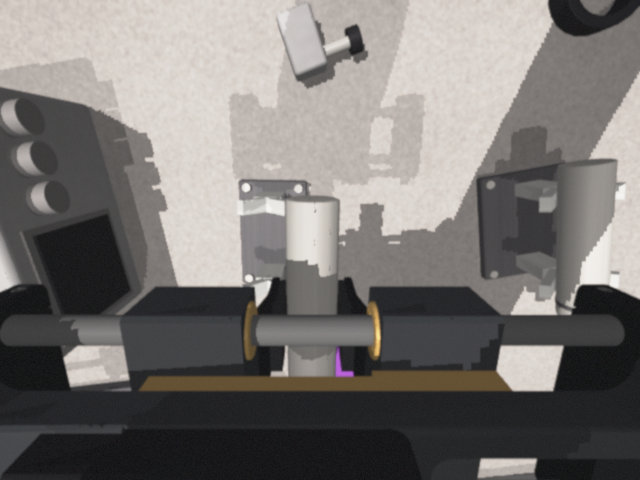

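Run:
```python
from h import *
from bench import viewer
viewer.camera("top")
s=show()
c=viewer.camera("wrist"); fitgrip(c,.012,s,.059)
P,ok=cloud(c); P=P[ok]; q=P[np.linalg.norm(P[:,:2]-[.509,-.384],axis=1)<.075]
b=q[(q[:,2]>.007)&(q[:,2]<.016)]; print(cv2.minAreaRect((b[:,:2]*1000).astype(np.float32)))
s=show()
print(row(s,[.5088,-.3845,.100],Rtool(-9,0)*R.from_euler("z",180,degrees=True)))
```

```text
t 23.775 grasp [ 0.5049 -0.3442  0.2023] x [-0.991  0.134  0.006] z [-0.005  0.003 -1.   ] F [ 0.6   1.07 -1.22] w 0.0235 q [ 0.9    0.37  -0.479  1.527  0.174  1.293  1.837]
held: c-g tool [-0.     -0.0003 -0.    ] axis in tool [0.9999 0.0037 0.0113] pitch -0.3 yaw 172.1 5016 0.0005 end+ [0.0547 0.0554 0.0557]
((508.48089599609375, -385.0244140625), (67.27421569824219, 109.35604095458984), 81.26661682128906)
t 23.825 grasp [ 0.5059 -0.342   0.2033] x [-0.991  0.131  0.004] z [-0.004  0.003 -1.   ] F [-0.    0.26 -1.79] w 0.0233 q [ 0.899  0.368 -0.481  1.528  0.173  1.293  1.837]
({'x': -0.0087, 'y': -0.0419, 'z': 0.1031, 'rx': 0.0004, 'ry': -0.0007, 'rz': 0.0041}, np.float64(1.786565535817396), np.float64(0.14216919923734328))
```

Call:
drive_tool(
  plan=[
    {"x":-0.005,"y":-0.02,"z":0.01,"rx":0,"ry":0,"rz":0.002,"fingers":0.1},
    {"x":-0.0055,"y":-0.0423,"z":0.03,"rx":0.0004,"ry":-0.0007,"rz":0.0041,"fingers":0.1},
    {"x":-0.0055,"y":-0.0423,"z":0.055,"rx":0.0004,"ry":-0.0007,"rz":0.0041,"fingers":0.1},
    {"x":-0.0055,"y":-0.0423,"z":0.08,"rx":0.0004,"ry":-0.0007,"rz":0.0041,"fingers":0.1},
    {"x":-0.0055,"y":-0.0423,"z":0.1,"rx":0.0004,"ry":-0.0007,"rz":0.0041,"fingers":0.1},
    {"x":-0.0055,"y":-0.0423,"z":0.103,"rx":0.0004,"ry":-0.0007,"rz":0.0041,"fingers":0.1},
    {"x":-0.0055,"y":-0.0423,"z":0.103,"rx":0.0004,"ry":-0.0007,"rz":0.0041,"fingers":0.1},
    {"x":-0.0055,"y":-0.0423,"z":0.103,"rx":0.0004,"ry":-0.0007,"rz":0.0041,"fingers":0.1},
  ],
)

```text
time: 24.82
ee_pos: [0.5068, -0.384, 0.155]
eef_rot: [0.077, 0.997, -0.001, 0.002]
ft_force: [-0.4, 0.1, -0.4]
width: 0.0233
```

Run:
```python
from h import *
from bench import viewer
c=viewer.camera("side"); cv2.imwrite("pics/s9.png",cv2.resize(c["color"][330:480,300:500,::-1],(800,600)))
s=show()
print(row(s,[.5055,-.384,.077],Rtool(-9,0)*R.from_euler("z",180,degrees=True)))
```

```text
t 24.875 grasp [ 0.5069 -0.3841  0.1039] x [-0.988  0.154 -0.005] z [ 0.004 -0.002 -1.   ] F [ 0.38 -0.5  -1.03] w 0.0235 q [ 0.911  0.496 -0.438  1.571  0.226  1.121  1.837]
({'x': 0.0013, 'y': -0.0002, 'z': 0.0269, 'rx': -0.0003, 'ry': 0.0007, 'rz': 0.0004}, np.float64(0.4304555089585638), np.float64(0.02921437587222521))
```

View pics/s9.png

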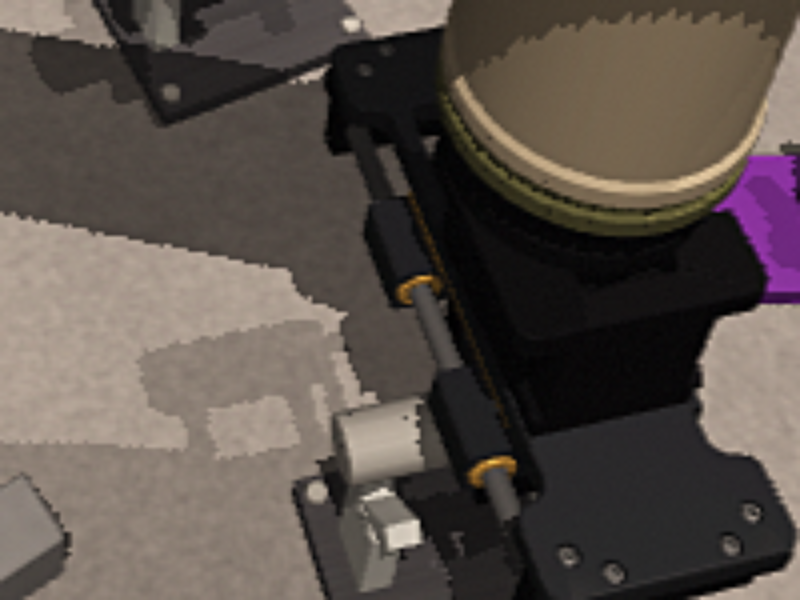

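Call:
drive_tool(
  plan=[
    {"x":0.001,"y":0,"z":0.004,"rx":0,"ry":0.0007,"rz":0,"fingers":0.1},
    {"x":0.001,"y":0,"z":0.008,"rx":0,"ry":0.0007,"rz":0,"fingers":0.1},
    {"x":0.001,"y":0,"z":0.012,"rx":0,"ry":0.0007,"rz":0,"fingers":0.1},
    {"x":0.001,"y":0,"z":0.016,"rx":0,"ry":0.0007,"rz":0,"fingers":0.1},
    {"x":0.001,"y":0,"z":0.02,"rx":0,"ry":0.0007,"rz":0,"fingers":0.1},
    {"x":0.001,"y":0,"z":0.023,"rx":0,"ry":0.0007,"rz":0,"fingers":0.1},
    {"x":0.001,"y":0,"z":0.025,"rx":0,"ry":0.0007,"rz":0,"fingers":0.1},
    {"x":0.001,"y":0,"z":0.025,"rx":0,"ry":0.0007,"rz":0,"fingers":0.1},
  ],
)

```text
time: 25.88
ee_pos: [0.5054, -0.3836, 0.1288]
eef_rot: [0.077, 0.997, -0.0, -0.001]
ft_force: [0.2, -0.0, -0.1]
width: 0.0233
```

Run:
```python
from h import *
s=show()
```

```text
t 25.875 grasp [ 0.5053 -0.3836  0.0778] x [-0.988  0.154  0.001] z [-0.001 -0.001 -1.   ] F [ 0.15 -0.01 -0.14] w 0.0233 q [ 0.905  0.524 -0.431  1.59   0.24   1.081  1.828]
```

Call:
drive_tool(
  plan=[
    {"x":0,"y":0,"z":0.0005,"rx":0,"ry":0,"rz":0,"fingers":0.1},
    {"x":0,"y":0,"z":0.001,"rx":0,"ry":0,"rz":0,"fingers":0.1},
    {"x":0,"y":0,"z":0.0015,"rx":0,"ry":0,"rz":0,"fingers":0.1},
    {"x":0,"y":0,"z":0.0015,"rx":0,"ry":0,"rz":0,"fingers":0.1},
  ],
)

```text
time: 26.38
ee_pos: [0.5055, -0.3837, 0.1279]
eef_rot: [0.077, 0.997, -0.001, -0.0]
ft_force: [-2.5, -0.2, 5.1]
width: 0.0228
```

Run:
```python
from h import *
s=show()
```

```text
t 26.375 grasp [ 0.5055 -0.3838  0.0769] x [-0.988  0.154  0.001] z [-0.001 -0.001 -1.   ] F [-2.53 -0.24  5.05] w 0.0228 q [ 0.905  0.525 -0.431  1.59   0.241  1.079  1.827]
```

Call:
drive_tool(
  plan=[
    {"x":0,"y":0,"z":0.0005,"rx":0,"ry":0,"rz":0,"fingers":0.3},
    {"x":0,"y":0,"z":0.0005,"rx":0,"ry":0,"rz":0,"fingers":0.4},
    {"x":0,"y":0,"z":0.0005,"rx":0,"ry":0,"rz":0,"fingers":0.6},
    {"x":0,"y":0,"z":0.0005,"rx":0,"ry":0,"rz":0,"fingers":0.8},
    {"x":0,"y":0,"z":0.0005,"rx":0,"ry":0,"rz":0,"fingers":0.8},
    {"x":0,"y":0,"z":0.0005,"rx":0,"ry":0,"rz":0,"fingers":0.8},
  ],
)

```text
time: 27.12
ee_pos: [0.5054, -0.3835, 0.1268]
eef_rot: [0.077, 0.997, -0.0, -0.001]
ft_force: [-0.6, 0.4, 0.3]
width: 0.0654
```

Run:
```python
from h import *
s=show()
```

```text
t 27.125 grasp [ 0.5054 -0.3836  0.0758] x [-0.988  0.154  0.001] z [-0.001 -0.001 -1.   ] F [-0.56  0.41  0.34] w 0.0654 q [ 0.905  0.526 -0.43   1.591  0.242  1.078  1.827]
```

Call:
drive_tool(
  plan=[
    {"x":0,"y":0,"z":-0.02,"rx":0,"ry":0,"rz":0,"fingers":0.8},
    {"x":0,"y":0,"z":-0.06,"rx":0,"ry":0,"rz":0,"fingers":0.8},
    {"x":0,"y":0,"z":-0.11,"rx":0,"ry":0,"rz":0,"fingers":0.8},
    {"x":0,"y":0,"z":-0.16,"rx":0,"ry":0,"rz":0,"fingers":0.8},
    {"x":0.03,"y":0,"z":-0.2,"rx":0,"ry":0,"rz":0,"fingers":0.8},
    {"x":0.06,"y":0,"z":-0.22,"rx":0,"ry":0,"rz":0,"fingers":0.8},
    {"x":0.06,"y":0,"z":-0.22,"rx":0,"ry":0,"rz":0,"fingers":0.8},
    {"x":0.06,"y":0,"z":-0.22,"rx":0,"ry":0,"rz":0,"fingers":0.8},
  ],
)

```text
time: 28.12
ee_pos: [0.4467, -0.3739, 0.3473]
eef_rot: [0.077, 0.997, -0.001, -0.0]
ft_force: [-0.4, 0.0, -0.6]
width: 0.0696
```

Run:
```python
from h import *
from bench import viewer
s=show()
for n in("side","top","wrist"):
    c=viewer.camera(n); cv2.imwrite(f"pics/{n}10.png",c["color"][:,:,::-1])
    P,ok=cloud(c); P=P[ok]
    for k,rad,half,c0,y in(("thick",.018,.065,[.5325,-.1237,.0855],3),("slim",.012,.059,[.5088,-.3845,.077],-9)):
        c0=np.array(c0); y=np.radians(y); a0=np.array([np.cos(y),np.sin(y),0])
        w=P-c0; t=w@a0; rr=np.linalg.norm(w-np.outer(t,a0),axis=1)
        Q=P[(abs(t)<half-.005)&(rr<rad+.007)&(w[:,2]>0.003)]
        if len(Q)<60: print(n,k,len(Q)); continue
        cc,a,tt,kk,sd=fitcyl(Q,rad,a0,c0)
        w=P-cc; t=w@a; rr=np.linalg.norm(w-np.outer(t,a),axis=1); e=t[(abs(rr-rad)<.003)&(abs(t)<.09)&(w[:,2]>.003)]
        print(n,k,cc.round(4),"yaw",np.degrees(np.arctan2(a[1],a[0])).round(2),"pitch",np.degrees(a[2]).round(2),kk,sd.round(4),"ends",np.percentile(e,[1,99]).round(4))
    if n!="wrist": print([(l,np.round(nets[0]["centre"],3).tolist()) for l in("jar","beaker","screwdriver") for nets in [__import__("bench").nets.find_in(l,n)] if nets])
```

```text
t 28.125 grasp [ 0.4467 -0.3739  0.2963] x [-0.988  0.154  0.001] z [-0.001 -0.001 -1.   ] F [-0.45  0.02 -0.63] w 0.0696 q [ 0.999  0.249 -0.461  1.472  0.112  1.446  1.953]
side thick [ 0.5324 -0.1221  0.0843] yaw 2.66 pitch 0.02 560 0.0011 ends [-0.0648  0.026 ]
side slim [ 0.509  -0.3834  0.0757] yaw -8.89 pitch -0.02 1186 0.001 ends [-0.0582  0.0575]
[('jar', [0.528, 0.02, 0.039]), ('screwdriver', [0.765, -0.19, 0.022])]
top thick [ 0.5325 -0.124   0.0852] yaw 2.72 pitch -0.52 627 0.0018 ends [-0.0639  0.0635]
top slim 46
[('jar', [0.468, -0.357, 0.011]), ('screwdriver', [0.757, -0.185, 0.022])]
wrist thick [ 0.5325 -0.1233  0.0852] yaw 2.92 pitch 0.03 2544 0.0007 ends [-0.065   0.0261]
wrist slim [ 0.5088 -0.3846  0.0769] yaw -8.56 pitch -0.03 1628 0.0006 ends [-0.0582  0.0456]
```

View pics/side10.png

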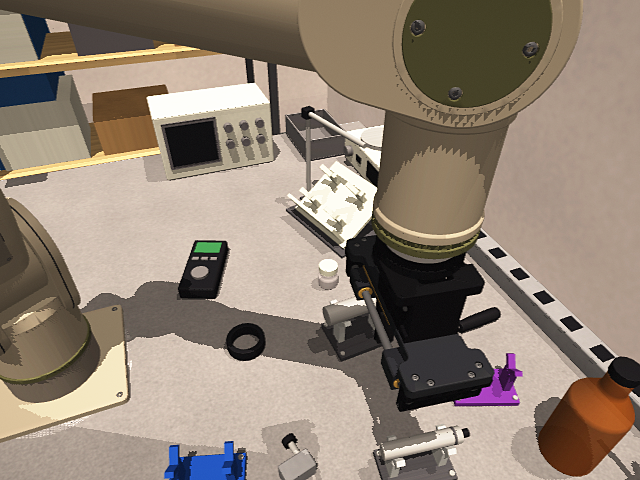

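View pics/top10.png

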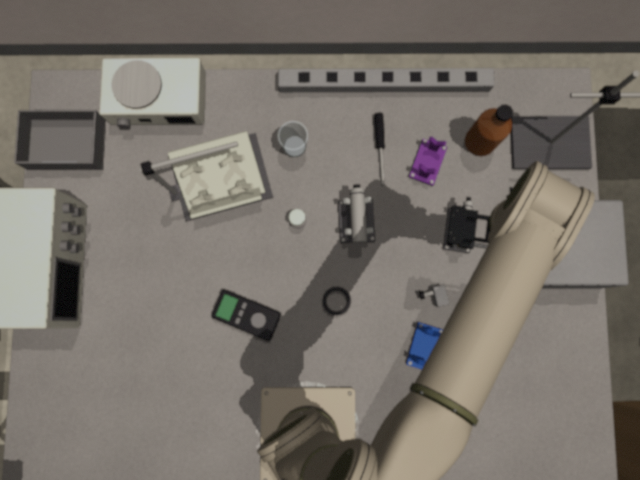

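```bash
python3 -c "
from bench import workorder
print(workorder.close_job())"
```

```text
the job is handed in; nothing more can be done
None
```

Both barrels are in their own cradles, level and released, and the job was handed in at about 28.5 s of the 61 s allowed. No verdict is reported on hand-in.

**What I did:**
- I took the thick barrel under the crossbar square to the slope, levelled it, and lowered it into the wide cradle until it touched at about 11 N. Then I let go.
- My first approach to the slim barrel stopped with joints 2 and 3 right at their range limits. I backed off, swung the arm round to a half-turned grip, and then took the slim barrel the same way. It touched its cradle at about 6 N before release.

**Last checks, from the cameras after release:**

| Barrel | Mid point (m) | My estimate of the seat (m) | Yaw of barrel vs groove | Tilt |
|---|---|---|---|---|
| Thick | 0.5325, -0.1233, 0.0852 | 0.5325, -0.1237, 0.0855 | about 2.9° vs about 3° | about 0° |
| Slim | 0.5088, -0.3846, 0.0769 | 0.5088, -0.3845, 0.077 | about -8.6° vs about -9° | about 0° |

- **Ends:** where both ends were visible, they stick out about equally.
- **Bystanders:** the jar, beaker and screwdriver look the same in the top picture as at the start.

**Checks that disagreed or failed:**
- The side camera puts both barrels 1 to 1.5 mm away in y and in height, which is within its calibration error. The top camera read a 0.5° tilt on the thick barrel.
- The top camera could not see the slim barrel because the arm was in the way.
- The network gave one false jar position, under the gripper in the top view. The beaker was not detected in the last side or top picture, so I checked it only by eye.

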